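# Put the workshop lamps on charge

## Task

Put the work lamps on charge: take the dust cover off all three docks and stand each cover upright, open side down, in a pocket of its own in the aluminium tray, and lay every lamp that is on the bench face up and fully home in the dock of its own colour, head at the wide-saddle end. Only once all covers are stowed and all lamps are docked, throw the charger's lever fully over to on. Leave the other things on the bench where they are.

Things in the scene. Friction and masses are not known exactly. Their poses are not given: they have to be found in the camera images.
- lamp_red: LED work lamp with red head, may be absent. Lies face up; 150 long, 28 high, 0.15-0.3 kg. Origin on its underside at the balance point, x to the head, z up. Black handle x = -83 to +22 mm, 30 wide: grip it at x = 0, free of the saddles in the dock; head with white lens on top, x = +22 to +67, 40 wide. Home in its dock, the origin is at (0, 0, 30 mm) of the dock, x along the dock's x
- lamp_red_head (a point): middle of the red lamp's head, 44.5 mm ahead of the lamp's origin, 14 mm up
- lamp_yellow: LED work lamp with yellow head, may be absent. Lies face up; 150 long, 28 high, 0.15-0.3 kg. Origin on its underside at the balance point, x to the head, z up. Black handle x = -83 to +22 mm, 30 wide: grip it at x = 0, free of the saddles in the dock; head with white lens on top, x = +22 to +67, 40 wide. Home in its dock, the origin is at (0, 0, 30 mm) of the dock, x along the dock's x
- lamp_yellow_head (a point): middle of the yellow lamp's head, 44.5 mm ahead of the lamp's origin, 14 mm up
- lamp_blue: LED work lamp with blue head, may be absent. Lies face up; 150 long, 28 high, 0.15-0.3 kg. Origin on its underside at the balance point, x to the head, z up. Black handle x = -83 to +22 mm, 30 wide: grip it at x = 0, free of the saddles in the dock; head with white lens on top, x = +22 to +67, 40 wide. Home in its dock, the origin is at (0, 0, 30 mm) of the dock, x along the dock's x
- lamp_blue_head (a point): middle of the blue lamp's head, 44.5 mm ahead of the lamp's origin, 14 mm up
- dock_red: red lamp's charging dock, fixed: grey base plate 184 x 74 x 10 mm (x = -100 to +84), red saddles. Origin on the bench, x to the end for the head, z up. Handle saddle at x = -70 to -46 (35 wide inside), wide head saddle at x = +35 to +59 (45 inside), floors at z = 30, flared cheeks to z = 53 mm; end stops at x = -88 and +72, to z = 42. Contact block at x = -5, 34 x 24, top z = 29
- dock_yellow: yellow lamp's charging dock, fixed: grey base plate 184 x 74 x 10 mm (x = -100 to +84), yellow saddles. Origin on the bench, x to the end for the head, z up. Handle saddle at x = -70 to -46 (35 wide inside), wide head saddle at x = +35 to +59 (45 inside), floors at z = 30, flared cheeks to z = 53 mm; end stops at x = -88 and +72, to z = 42. Contact block at x = -5, 34 x 24, top z = 29
- dock_blue: blue lamp's charging dock, fixed: grey base plate 184 x 74 x 10 mm (x = -100 to +84), blue saddles. Origin on the bench, x to the end for the head, z up. Handle saddle at x = -70 to -46 (35 wide inside), wide head saddle at x = +35 to +59 (45 inside), floors at z = 30, flared cheeks to z = 53 mm; end stops at x = -88 and +72, to z = 42. Contact block at x = -5, 34 x 24, top z = 29
- cover_a: white dust cover (all three alike), a loose cap open below that stands over a dock's contact block with about 4 mm play: 50 (x) x 42 (y) x 32 mm, with a grip rib on top, 36 long in x, 14 wide in y, from z = 32 to 60 mm. Origin at the centre of its open underside, z up. Pinch the rib across y. 50 g
- cover_b: white dust cover (all three alike), a loose cap open below that stands over a dock's contact block with about 4 mm play: 50 (x) x 42 (y) x 32 mm, with a grip rib on top, 36 long in x, 14 wide in y, from z = 32 to 60 mm. Origin at the centre of its open underside, z up. Pinch the rib across y. 50 g
- cover_c: white dust cover (all three alike), a loose cap open below that stands over a dock's contact block with about 4 mm play: 50 (x) x 42 (y) x 32 mm, with a grip rib on top, 36 long in x, 14 wide in y, from z = 32 to 60 mm. Origin at the centre of its open underside, z up. Pinch the rib across y. 50 g
- tray: aluminium tray 220 (x) x 76 (y) x 28 mm high, fixed, floor 5 mm thick, walls 5 mm, origin at the centre of its underside; two dividers make three pockets in a row along x, each 66 x 66 mm inside, centred at x = -72, 0 and +72 mm. A cover stands in one with its rib along the tray's x
- charger: grey charger box 150 x 95 x 50 mm, fixed, origin at the centre of its underside; a toggle lever with a red ball stands on its top (block 70 x 50 x 25 mm high)
- power (a joint): charger's lever (rad): 0 is off, leaning 0.5 rad to the charger's -x; 1.0 is fully on, leaning 0.5 rad to its +x. Hinge along the charger's y, through its x = 0, 72 mm above the bench; light friction (under 1 N at the ball), stays where it is left. It starts between 0 and 0.2. Push the ball to the charger's +x
- power_tip (a point): centre of the lever's red ball, 26 mm across, 80 mm from the hinge
- tape: bystander, not to be disturbed: roll of yellow tape, 90 mm across, 30 mm high, lying flat
- marker: bystander, not to be disturbed: white paint marker with black cap, 130 mm long, lying
- lube: bystander, not to be disturbed: amber bottle, 150 mm tall, standing
- plugs: bystander, not to be disturbed: cardboard box 70 x 50 x 50 mm
- wrench: bystander, not to be disturbed: steel wrench, lying
- driver: bystander, not to be disturbed: screwdriver, lying
- paint: bystander, not to be disturbed: red paint can, 100 mm tall, standing
Not all that is in view belongs to the job. Leave any turquoise look-alike of the lamp_blue alone. Leave any blue look-alike of the cover_a alone.

How it is judged:
On the way, in this order (a step that is already met when the one before it is completed fails the run):
1. all three covers stand in the tray and every lamp present is home in its own dock, with the power still off (x of lamp_red in the frame of dock_red between -0.008 and 0.008 m and y of lamp_red in the frame of dock_red between -0.006 and 0.006 m and z of lamp_red in the frame of dock_red between 0.025 and 0.034 m and angle between each of lamp_red, lamp_yellow, lamp_blue, cover_a, cover_b, cover_c's own z axis and vertical below 0.12 rad and x of lamp_red_head in the frame of dock_red above 0.03 m and x of lamp_yellow in the frame of dock_yellow between -0.008 and 0.008 m and y of lamp_yellow in the frame of dock_yellow between -0.006 and 0.006 m and z of lamp_yellow in the frame of dock_yellow between 0.025 and 0.034 m and x of lamp_yellow_head in the frame of dock_yellow above 0.03 m and x of lamp_blue in the frame of dock_blue between -0.008 and 0.008 m and y of lamp_blue in the frame of dock_blue between -0.006 and 0.006 m and z of lamp_blue in the frame of dock_blue between 0.025 and 0.034 m and x of lamp_blue_head in the frame of dock_blue above 0.03 m and x of cover_a in the frame of tray between -0.105 and 0.105 m and y of cover_a in the frame of tray between -0.033 and 0.033 m and z of cover_a in the frame of tray between 0.001 and 0.01 m and x of cover_b in the frame of tray between -0.105 and 0.105 m and y of cover_b in the frame of tray between -0.033 and 0.033 m and z of cover_b in the frame of tray between 0.001 and 0.01 m and x of cover_c in the frame of tray between -0.105 and 0.105 m and y of cover_c in the frame of tray between -0.033 and 0.033 m and z of cover_c in the frame of tray between 0.001 and 0.01 m and value of joint power below 0.5 rad), for 0.2 s.
2. the lever is thrown on (value of joint power above 0.85 rad), for 0.2 s.
At the end, for the whole second after the job is handed in: Each lamp present in its own colour's dock, face up (tilt < 0.12 rad), head at the wide saddle, origin within 8 mm along, 6 mm across, 25-34 mm up in the dock's frame; covers upright (tilt < 0.12) on the tray's floor (underside 1-10 mm above the tray's origin); lever past 0.85 rad; all at rest (x of lamp_red in the frame of dock_red between -0.008 and 0.008 m and y of lamp_red in the frame of dock_red between -0.006 and 0.006 m and z of lamp_red in the frame of dock_red between 0.025 and 0.034 m and angle between each of lamp_red, lamp_yellow, lamp_blue, cover_a, cover_b, cover_c's own z axis and vertical below 0.12 rad and x of lamp_red_head in the frame of dock_red above 0.03 m and x of lamp_yellow in the frame of dock_yellow between -0.008 and 0.008 m and y of lamp_yellow in the frame of dock_yellow between -0.006 and 0.006 m and z of lamp_yellow in the frame of dock_yellow between 0.025 and 0.034 m and x of lamp_yellow_head in the frame of dock_yellow above 0.03 m and x of lamp_blue in the frame of dock_blue between -0.008 and 0.008 m and y of lamp_blue in the frame of dock_blue between -0.006 and 0.006 m and z of lamp_blue in the frame of dock_blue between 0.025 and 0.034 m and x of lamp_blue_head in the frame of dock_blue above 0.03 m and x of cover_a in the frame of tray between -0.105 and 0.105 m and y of cover_a in the frame of tray between -0.033 and 0.033 m and z of cover_a in the frame of tray between 0.001 and 0.01 m and x of cover_b in the frame of tray between -0.105 and 0.105 m and y of cover_b in the frame of tray between -0.033 and 0.033 m and z of cover_b in the frame of tray between 0.001 and 0.01 m and x of cover_c in the frame of tray between -0.105 and 0.105 m and y of cover_c in the frame of tray between -0.033 and 0.033 m and z of cover_c in the frame of tray between 0.001 and 0.01 m and value of joint power above 0.85 rad and linear speed of each of lamp_red, lamp_yellow, lamp_blue, cover_a, cover_b, cover_c below 0.02 m/s); the robot touches nothing.
It fails at once if a bystander is moved more than 30 mm (distance of any of tape, marker, lube, plugs, wrench, driver, paint from where it was at the start of the episode above 0.03 m).
Of lamp_red, lamp_yellow, lamp_blue only 2 to 3 are there at a start; the rules pass over those that are not, and their reading is None.
At some moment in a run one of lamp_red, lamp_yellow, lamp_blue may be knocked a few centimetres aside while the robot is not near it.
It also fails if it takes over 210 s, if anything falls off the work surface, if the arm or the gripper's body presses on something with over 40 N, if the wrist force passes 120 N, or if a joint passes its speed limit or range.

## Robot

A 6-joint arm with a two-finger parallel gripper is mounted at the origin on the work surface. World frame = base frame: x ahead of the robot, y to its left, z up, the work surface at z = 0. Lengths are in m, angles in rad, forces in N, time in s.
With the tool pointing down it reaches from about 0.25 to 0.775 m from the base axis. Payload 4 kg.
Tool frame: the origin (TCP) lies on the centre line of the jaws, within the pads' length; the fingertips stand 8 mm ahead of it and the grasp point (between the pads) lies 11 mm behind it; z points along the fingers, y is the direction in which the jaws open and shut (so a half turn about z gives the same grasp; the last joint's range is limited). The gripper opens to 94 mm and grips with 3 to 60 N. Pads are 16 mm wide; open, the fingers measure 119 mm over their backs; the gripper's body (75 mm by 177 mm) begins 78 mm behind the grasp point.
Start: joints at [-0.103, 0.087, 1.371, -0, 1.684, -0.103], TCP at [0.55, -0, 0.214] pointing down, gripper open.
Joint ranges: [-3.1, 3.1], [-0.76, 2.03], [0.27, 2.55], [-1.08, 4.22], [0.17, 2.65], [-2.57, 2.57]. Speed limits (rad/s): [2.79, 2.79, 3.14, 3.14, 3.14, 3.14].

## Interface

Orientations are given as [roll, pitch, yaw] about the fixed x, y, z axes, in that order (R = Rz(yaw) Ry(pitch) Rx(roll)).
In Python, from bench import * gives the robot as it stands.
- The arm moves only by the tool step_arm, never from a script. Its argument "steps" is a list of rows, each an object of numbers: "jaw": the opening, from 0 (shut) to 1 (fully open); "tx", "ty", "tz": the shift along the tool's x, y, z in m; "ax", "ay", "az": the turn, a rotation vector about the tool's x, y, z in rad. In form: [{"jaw": .., "tx": .., "ty": .., "tz": .., "ax": .., "ay": .., "az": ..}, ...]. A call has 1 to 8 rows; each row is the pose to reach, as a shift and turn from the pose measured when the call began, along the tool's axes at that moment; what a row does not reach only later rows make up. A row lasts 1/10 s, in which the tool goes at most 50 mm and 8.59 degrees, less where a joint would pass 70% of its speed; a pose out of reach is approached as far as the arm can. A call with a gripper value outside its range is refused whole. The fingers move at their own pace and stop on an object; the grip force is fixed at half the most. Time passes only in rows, so rows that repeat a pose let the fingers close. It gives the time, the measured TCP pose, the force and the opening at its end, in the units of the state.
- get_obs(): the state, without advancing time (a new reading comes with each control period).
- snapshot(name): name is "scene" or "side" or "wrist"; returns (picture, depth): 384x512x3 uint8, red, green, blue; 384x512 float32, m along the optical axis (not along the pixel's ray), 0 where there is no reading.
- camera_model(name): a dict with "intrinsics" (3x3 intrinsics, pixels), "k1" (the pictures are not rectified: a ray, as slopes to the right and down, at radius r is drawn at 1 + k1 r^2 times it, then the intrinsics apply), "origin" and "orientation" of the camera in the world. Camera axes: x right, y down, z forward; pixel columns grow to the right and rows downward; lengths in m; the calibration is good to about 2 mm. A picture is of the moment at which its call begins: read the wrist's pose just before it. camera_model takes no time and is no camera call; for the wrist camera it gives the pose at the moment of the call.
- close_job(): hands the job in, once; it reports no verdict.
Trained networks look in the newest picture that a camera, given by its name, has taken for a name from the list of things; names that differ only in an ending like _2 or _b are one class to them, and where a whole thing is asked for, a point or a joint stands for the part that bears it (a point fixed in the world has none). Each returns a list of dicts, best first, with "confidence" (0 to 1); they miss things now and then, are a little off and sometimes report something else, mostly with a low value. They report only what shows in the picture. A call takes as long as a camera call. They do not tell look-alikes from the thing itself.
- silhouettes(camera, query): "pixels" (384x512 bool, what is visible of it) and "rect" ([left, top, right, bottom] in pixels, round what is visible of it).
The state is a dict: "time": time; "joint_positions": joint angles; "qvel": joint speeds; "joint_torque": joint torques, N m; "tool_pos": TCP position; "ee_rot": TCP orientation; "wrist_force": force on the tool from outside, world axes, zero at the start; "wrist_torque": the same for the moment, N m; "width": finger opening in m.
Only numpy, scipy, OpenCV 4.12 (cv2) and the standard library are available. Lean on these libraries where they do the work, as an engineer would, in place of code of your own. Each camera call takes 0.05 s, during which the arm holds its last target. There are 200 camera calls.

## Working session

There is one attempt and no reset: what is moved stays moved. The work goes in short steps, Python scripts to look and compute and a tool call to move; the robot and the scene stay as the last step left them, time stands still between calls to the robot, and variables do not carry over. Pictures are saved under pics/ and viewed, about 12 in all and at most 16, crops included, and the job is handed in when it is done.

Besides the shell and the picture viewer there is one more tool, called after "Call:" as name(argument=value, ...) on one line, values as JSON. step_arm: Moves the arm, as the interface text tells. Its arguments: {"type":"object","properties":{"steps":{"type":"array"}},"required":["steps"]}

```bash
ls; mkdir -p pics; cat > h.py <<'E'
from bench import *
import numpy as np, cv2
def grab(n):
    m=camera_model(n); p,d=snapshot(n); return p,d,m
def rot(o):
    from scipy.spatial.transform import Rotation as R
    o=np.array(o,float)
    if o.shape==(3,3): return o
    return R.from_euler('xyz',o).as_matrix() if o.size==3 else R.from_quat(o).as_matrix()
def cloud(d,m):
    K=np.array(m['intrinsics']);h,w=d.shape
    v,u=np.mgrid[0:h,0:w].astype(float)
    xd=(u-K[0,2])/K[0,0];yd=(v-K[1,2])/K[1,1];x,y=xd.copy(),yd.copy()
    for _ in range(20):
        s=1+m['k1']*(x*x+y*y);x=xd/s;y=yd/s
    P=np.stack([x*d,y*d,d],-1)@rot(m['orientation']).T+np.array(m['origin'])
    P[d<=0]=np.nan
    return P
def project(p,m):
    K=np.array(m['intrinsics']);c=(np.array(p)-np.array(m['origin']))@rot(m['orientation'])
    x=c[...,:2]/c[...,2:];x=x*(1+m['k1']*(x**2).sum(-1,keepdims=True))
    return x*[K[0,0],K[1,1]]+K[:2,2]
def save(p,f,s=1.5): cv2.imwrite('pics/'+f,cv2.resize(p[...,::-1],None,fx=s,fy=s))
E
python3 - <<'E'
from h import *
print(get_obs())
for n in("scene","side"):
    p,d,m=grab(n);save(p,n+'0.png');print(n,m);np.savez(n+'0.npz',p=p,P=cloud(d,m))
E
```

```text
pics
{'time': 0.0, 'joint_positions': array([-1.03102609e-01,  8.79426966e-02,  1.37223195e+00,  3.23076381e-06,
        1.68359261e+00, -1.03118801e-01]), 'qvel': array([ 7.51730860e-04, -7.54770625e-04, -6.73905459e-04,  9.03234698e-05,
        8.40543111e-05,  8.36905423e-04]), 'joint_torque': array([ 1.28542815e-03, -3.40182602e+01, -3.02423716e+01,  7.18220207e-02,
        3.29729996e-02, -1.13141955e-04]), 'tool_pos': array([5.49475244e-01, 4.93479312e-05, 2.12322201e-01]), 'ee_rot': array([-3.13942994e+00, -2.27038529e-04,  1.57081263e+00]), 'wrist_force': array([0.09098885, 0.22501049, 0.15074141]), 'wrist_torque': array([ 0.01457048, -0.00265382,  0.02190766]), 'width': 0.09397149731079735}
scene {'intrinsics': array([[477.10884104,   0.        , 257.69451322],
       [  0.        , 477.10884104, 192.98054832],
       [  0.        ,   0.        ,   1.        ]]), 'k1': -0.07307251079815957, 'origin': array([ 1.42862409, -0.83960234,  0.91179975]), 'orientation': array([-2.13789224, -0.02555093,  0.83768913])}
side {'intrinsics': array([[435.91907983,   0.        , 251.7806921 ],
       [  0.        , 435.91907983, 192.31749453],
       [  0.        ,   0.        ,   1.        ]]), 'k1': 0.03660408938256675, 'origin': array([-0.02605108,  1.18281744,  0.95586119]), 'orientation': array([-2.14685726, -0.02060524, -2.68691702])}
```

View pics/scene0.png

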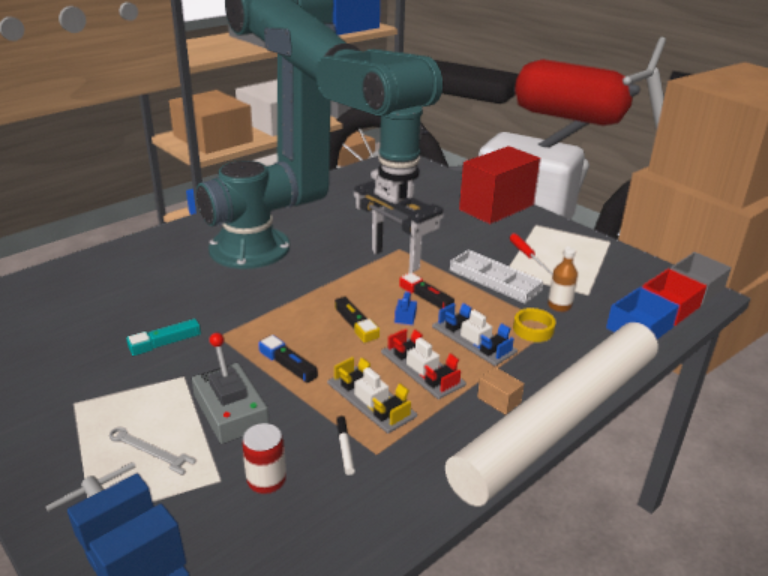

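View pics/side0.png

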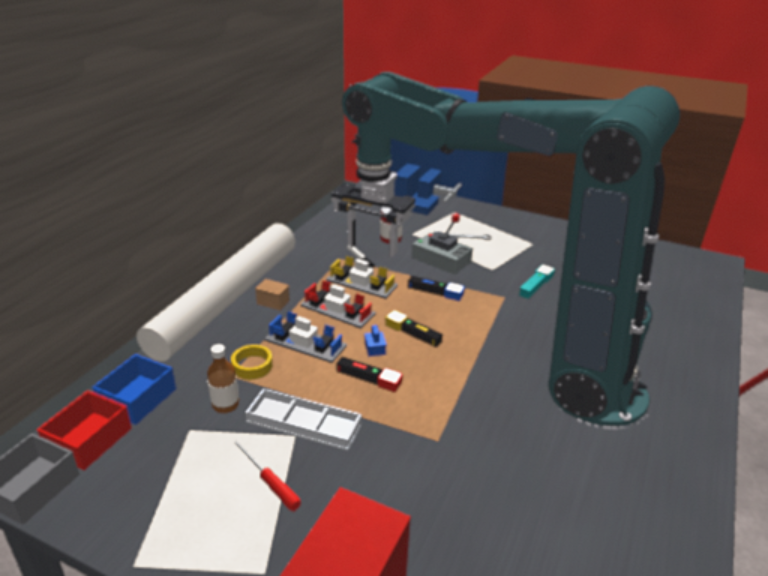

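Both views show three lamps (red, yellow, blue), with the turquoise look-alike by the charger and the blue cover look-alike near the docks. The tray is at scene (495,275) and the lever ball at (217,340).

```bash
python3 - <<'E'
from h import *
for cam in("scene","side"):
  P=np.load(cam+'0.npz')['P']
  for q in["lamp_red","lamp_red_head","lamp_yellow","lamp_yellow_head","lamp_blue","lamp_blue_head","dock_red","dock_yellow","dock_blue","cover_a","tray","charger","power_tip","tape","marker","lube","plugs","paint"]:
    if cam=="side" and q in("marker","paint","plugs","charger"): continue
    for r in silhouettes(cam,q):
      if r['confidence']<.3: continue
      X=P[r['pixels']];X=X[~np.isnan(X[:,0])]
      if len(X)<5: continue
      rc=cv2.minAreaRect((X[:,:2]*1000).astype(np.float32))
      print(cam,q,round(r['confidence'],2),np.round(np.median(X,0),3),'z',np.round(np.percentile(X[:,2],[3,97]),3),'rect',[np.round(a,0) for a in rc])
E
```

```text
scene lamp_red 0.68 [0.456 0.176 0.026] z [0.007 0.032] rect [array([459., 186.]), array([155.,  41.]), np.float64(4.0)]
scene lamp_red_head 0.57 [0.462 0.176 0.026] z [0.002 0.032] rect [array([462., 182.]), array([ 70., 149.]), np.float64(74.0)]
scene lamp_yellow 0.65 [ 0.453 -0.017  0.026] z [0.003 0.032] rect [array([420.,  -7.]), array([ 41., 195.]), np.float64(78.0)]
scene lamp_yellow_head 0.85 [ 0.453 -0.018  0.027] z [0.009 0.032] rect [array([441., -13.]), array([ 37., 151.]), np.float64(77.0)]
scene lamp_blue 0.95 [ 0.468 -0.214  0.026] z [0.004 0.031] rect [array([ 445., -207.]), array([ 59., 188.]), np.float64(83.0)]
scene lamp_blue 0.66 [ 0.239 -0.367  0.024] z [0.003 0.03 ] rect [array([ 212., -360.]), array([151.,  85.]), np.float64(85.0)]
scene lamp_blue_head 0.9 [ 0.24  -0.366  0.024] z [0.004 0.03 ] rect [array([ 235., -363.]), array([150.,  45.]), np.float64(79.0)]
scene lamp_blue_head 0.6 [ 0.469 -0.214  0.026] z [0.004 0.031] rect [array([ 461., -197.]), array([150.,  58.]), np.float64(7.0)]
scene dock_yellow 0.97 [ 0.697 -0.166  0.025] z [0.006 0.051] rect [arra
[... 4520 characters left out ...]
[0.646 0.159 0.041] z [0.014 0.072] rect [array([650., 150.]), array([48., 87.]), np.float64(84.0)]
side cover_a 0.54 [ 0.627 -0.126  0.023] z [0.004 0.051] rect [array([ 655., -155.]), array([ 99., 190.]), np.float64(88.0)]
side tray 0.69 [0.515 0.369 0.011] z [0.003 0.03 ] rect [array([526., 362.]), array([239., 110.]), np.float64(7.0)]
side power_tip 0.57 [0.451 0.202 0.026] z [0.003 0.032] rect [array([462., 179.]), array([ 65., 152.]), np.float64(88.0)]
side power_tip 0.48 [ 0.48  -0.356  0.141] z [0.092 0.158] rect [array([ 485., -358.]), array([19., 44.]), np.float64(63.0)]
side lube 0.77 [0.676 0.416 0.079] z [0.01 0.15] rect [array([679., 408.]), array([56., 42.]), np.float64(57.0)]
```

```bash
python3 - <<'E'
from h import *
p,d,m=grab("wrist");W=cloud(d,m);print(m, d[d>0].min())
o=get_obs();R=rot(o['ee_rot']);print('cam in tool',R.T@(np.array(m['origin'])-o['tool_pos']))
print([np.round(W[i,j],2) for i,j in((2,2),(2,509),(381,2),(381,509),(192,256))])
# ortho, z-buffered, 1.25mm... from scene+side
S=700
img=np.zeros((560,760,3),np.uint8);zb=np.full(img.shape[:2],-1.)
for c in("side","scene"):
    f=np.load(c+'0.npz');X=f['P'].reshape(-1,3);C=f['p'].reshape(-1,3)
    k=(X[:,2]<.17)&(X[:,2]>-.02);X=X[k];C=C[k]
    r=((.9-X[:,0])*S).astype(int);q=((.5-X[:,1])*S).astype(int)
    for dr in range(3):
      for dq in range(3):
        a,b=r+dr-1,q+dq-1;ok=(a>=0)&(a<560)&(b>=0)&(b<760)
        for i in np.argsort(X[:,2]):
            if ok[i] and X[i,2]>=zb[a[i],b[i]]-.002: zb[a[i],b[i]]=X[i,2];img[a[i],b[i]]=C[i]
cv2.imwrite('pics/ortho.png',img[...,::-1]); save(p,'w0.png',1)
E
```

```text
{'intrinsics': array([[294.39835722,   0.        , 261.93421531],
       [  0.        , 294.39835722, 188.94399059],
       [  0.        ,   0.        ,   1.        ]]), 'k1': -0.030472925157608972, 'origin': array([0.55037031, 0.08236257, 0.38719825]), 'orientation': array([ 2.85560559e+00,  9.52648399e-04, -1.72930755e-05])} 0.06125684
cam in tool [ 0.08236958  0.00037517 -0.17369917]
[array([0.24, 0.2 , 0.  ]), array([0.84, 0.2 , 0.  ]), array([0.49, 0.02, 0.34]), array([0.61, 0.02, 0.34]), array([ 0.54, -0.03,  0.  ])]
```

View pics/ortho.png

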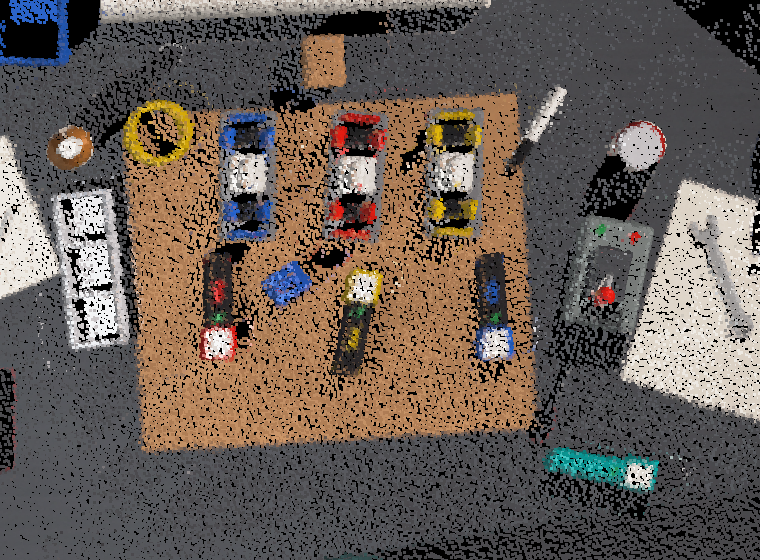

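View pics/w0.png

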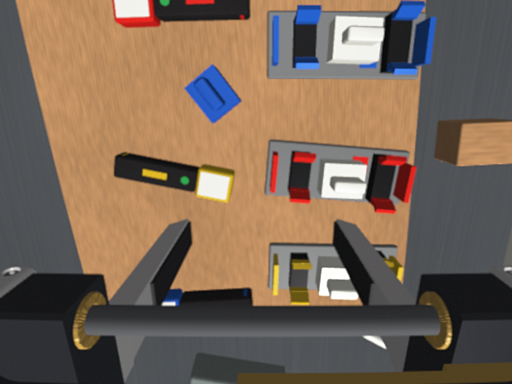

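The wide saddles are at the far (+x) end of all three docks. The red and blue lamps point the other way, and the yellow one is nearly aligned. Next I'll take two wrist views, one covering each side.

Call:
step_arm(steps=[{"tx": -0.05,"tz": -0.03,"jaw": 0.5},{"tx": -0.1,"tz": -0.06,"jaw": 0.5},{"tx": -0.14,"tz": -0.06,"jaw": 0.5},{"tx": -0.14,"tz": -0.06,"jaw": 0.5},{"tx": -0.14,"tz": -0.06,"jaw": 0.5}])

```text
invalid input
```

```bash
cat >> h.py <<'E'
def wlook(f=None):
    o=get_obs();p,d,m=grab("wrist");P=cloud(d,m)
    if f: np.savez(f,p=p,P=P)
    return p,P,o
def rect(X):
    rc=cv2.minAreaRect((X[:,:2]*1000).astype(np.float32));b=cv2.boxPoints(rc)
    e=[b[1]-b[0],b[2]-b[1]];e=max(e,key=np.linalg.norm)
    a=np.degrees(np.arctan2(e[1],e[0]));a=(a+90)%180-90
    return np.round(rc[0],1),np.round(sorted(rc[1]),1),round(a,1)
def clean(X,r=.004,n=6):
    from scipy.spatial import cKDTree
    t=cKDTree(X[:,:2]);return X[np.array([len(i) for i in t.query_ball_point(X[:,:2],r)])>=n]
def near(P,c,r,z0,z1):
    X=P.reshape(-1,3);X=X[~np.isnan(X[:,0])]
    return X[(np.hypot(X[:,0]-c[0],X[:,1]-c[1])<r)&(X[:,2]>z0)&(X[:,2]<z1)]
E
python3 - <<'E'
from h import *
p,P,o=wlook('w1.npz');save(p,'w1.png',1);print(o['time'],o['tool_pos'],o['ee_rot'])
P=np.concatenate([P.reshape(-1,3)])
for n,c in dict(ry=(.655,-.145),rr=(.65,-.01),rb=(.65,.145)).items():
    X=near(P,c,.05,.064,.078); print(n,len(X),rect(clean(X)) if len(X)>20 else '')
for n,c in dict(lb=(.46,-.2),ly=(.445,-.01),lr=(.46,.19)).items():
    X=near(P,c,.1,.021,.036); print(n,len(X),rect(clean(X)) if len(X)>20 else '')
for n,c in dict(dy=(.65,-.145),dr=(.65,-.01),db=(.65,.15)).items():
    X=near(P,c,.125,.006,.015); X=X[abs(X[:,1]-c[1])<.06];print(n,len(X),rect(clean(X)) if len(X)>20 else '')
E
```

```text
1.75 [ 5.50013265e-01 -1.00943110e-05  2.13500508e-01] [3.14149997e+00 1.76814541e-05 1.57082092e+00]
ry 344 (array([ 652.8, -148.1]), array([14.9, 35.4]), np.float32(-3.3))
rr 422 (array([647.7,  -7.7]), array([14.3, 35.3]), np.float32(-2.9))
rb 599 (array([651.6, 148.6]), array([14., 37.]), np.float32(-0.6))
lb 888 (array([ 470.4, -191.4]), array([ 14.9, 127.5]), np.float32(0.9))
ly 3289 (array([447.4,  32.2]), array([116.5, 148.3]), np.float32(-13.7))
lr 3103 (array([460.9, 140.9]), array([ 99.7, 149.4]), np.float32(-0.5))
dy 1858 (array([ 636.8, -143.6]), array([ 78.8, 213. ]), np.float32(2.9))
dr 3112 (array([646.8,  -5.9]), array([ 74.4, 184.7]), np.float32(-4.4))
db 4261 (array([633.3, 148. ]), array([ 77.5, 211.5]), np.float32(-1.4))
```

Call:
step_arm(steps=[{"jaw": 0.5,"tx": -0.05,"ty": 0,"tz": -0.03,"ax": 0,"ay": 0,"az": 0},{"jaw": 0.5,"tx": -0.1,"ty": 0,"tz": -0.06,"ax": 0,"ay": 0,"az": 0},{"jaw": 0.5,"tx": -0.14,"ty": 0,"tz": -0.06,"ax": 0,"ay": 0,"az": 0},{"jaw": 0.5,"tx": -0.14,"ty": 0,"tz": -0.06,"ax": 0,"ay": 0,"az": 0},{"jaw": 0.5,"tx": -0.14,"ty": 0,"tz": -0.06,"ax": 0,"ay": 0,"az": 0}])

```text
time: 2.3
tool_pos: [0.5499, -0.1412, 0.2734]
ee_rot: [3.142, -0.001, 1.568]
wrist_force: [-0.4, 0.4, -0.7]
width: 0.0575
```

```bash
cat > meas.py <<'E'
from h import *
def color(p,h0,h1,s=100,v=60):
    H=cv2.cvtColor(p,cv2.COLOR_RGB2HSV);return (H[...,0]>=h0)&(H[...,0]<=h1)&(H[...,1]>s)&(H[...,2]>v)
def allmeas(p,P):
    for n,c in dict(ry=(.653,-.148),rr=(.648,-.008),rb=(.652,.148)).items():
        X=near(P,c,.03,.064,.078); print(n,len(X),rect(clean(X)) if len(X)>20 else '')
    for n,c in dict(lb=(.46,-.2),ly=(.445,-.01),lr=(.46,.19)).items():
        X=near(P,c,.1,.021,.034);X=X[abs(X[:,1]-c[1])<.06]; print(n,len(X),rect(clean(X)) if len(X)>20 else '')
    for n,c in dict(dy=(.653,-.148),dr=(.648,-.008),db=(.652,.148)).items():
        X=near(P,c,.12,.007,.014); X=X[(abs(X[:,1]-c[1])<.045)&(abs(X[:,0]-c[0])<.115)];print(n,len(X),rect(clean(X)) if len(X)>20 else '')
        for s in(-1,1):  # saddle widths: cheeks z>.04
            X=near(P,(c[0]+s*.053,c[1]),.045,.044,.06);X=X[abs(X[:,0]-c[0]-s*.053)<.02]
            if len(X)>20: X=clean(X,.004,4);print('  saddle',s,np.round(X[:,1].min(),3),np.round(X[:,1].max(),3),np.round([X[:,0].min(),X[:,0].max()],3))
E
python3 - <<'E'
from meas import *
p,P,o=wlook('w1.npz');save(p,'w1.png',1);print(o['time'],o['tool_pos'],o['ee_rot'],o['width'],o['joint_positions'])
allmeas(p,P)
E
```

```text
2.3 [ 0.54992271 -0.14117486  0.27336578] [ 3.14156500e+00 -5.48744530e-04  1.56807288e+00] 0.05748170546829935 [-3.51466425e-01  1.23772479e-01  1.21321543e+00  5.39870676e-04
  1.80476624e+00 -3.48617851e-01]
ry 300 (array([ 652.8, -148.1]), array([14.2, 35.9]), np.float32(-2.3))
rr 376 (array([648.5,  -8.5]), array([13.7, 36.7]), np.float32(-3.9))
rb 0 
lb 2126 (array([ 460.3, -202.7]), array([ 40.7, 148.3]), np.float32(3.8))
ly 2968 (array([437.5,  -7. ]), array([ 40.7, 150.7]), np.float32(-11.8))
lr 0 
dy 2401 (array([ 650.5, -147.3]), array([ 73.2, 184.7]), np.float32(-1.5))
  saddle -1 -0.177 -0.116 [0.588 0.613]
  saddle 1 -0.184 -0.115 [0.693 0.719]
dr 3152 (array([646.5,  -6.3]), array([ 74.5, 184.2]), np.float32(-4.3))
  saddle -1 -0.034 0.029 [0.583 0.611]
  saddle 1 -0.047 0.025 [0.688 0.717]
db 0
```

Plate sizes (184×74), rib (36×14) and saddle positions all match the description. The wide saddle is at +x. Now the blue dock and tray side.

Call:
step_arm(steps=[{"jaw": 0.5,"tx": 0.05,"ty": 0,"tz": 0,"ax": 0,"ay": 0,"az": 0},{"jaw": 0.5,"tx": 0.1,"ty": 0,"tz": 0,"ax": 0,"ay": 0,"az": 0},{"jaw": 0.5,"tx": 0.15,"ty": 0,"tz": 0,"ax": 0,"ay": 0,"az": 0},{"jaw": 0.5,"tx": 0.2,"ty": 0,"tz": 0,"ax": 0,"ay": 0,"az": 0},{"jaw": 0.5,"tx": 0.25,"ty": 0,"tz": 0,"ax": 0,"ay": 0,"az": 0},{"jaw": 0.5,"tx": 0.3,"ty": 0,"tz": 0,"ax": 0,"ay": 0,"az": 0},{"jaw": 0.5,"tx": 0.32,"ty": 0,"tz": 0,"ax": 0,"ay": 0,"az": 0},{"jaw": 0.5,"tx": 0.32,"ty": 0,"tz": 0,"ax": 0,"ay": 0,"az": 0}])

```text
time: 3.15
tool_pos: [0.5483, 0.1851, 0.2723]
ee_rot: [-3.139, -0.002, 1.578]
wrist_force: [0.0, 0.2, -0.8]
width: 0.0469
```

```bash
python3 - <<'E'
from meas import *
p,P,o=wlook('w2.npz');save(p,'w2.png',1);print(o['time'],o['tool_pos'],o['ee_rot'],o['width'])
allmeas(p,P)
X=near(P,(.517,.37),.15,.02,.033);X=X[(abs(X[:,1]-.37)<.07)];print('tray',rect(clean(X)))
E
```

```text
3.15 [0.54825728 0.1851012  0.2722714 ] [-3.13870812e+00 -2.02845869e-03  1.57803066e+00] 0.046893658201409914
ry 161 (array([ 648.9, -147.3]), array([14.4, 27. ]), np.float32(-5.4))
rr 0 
rb 297 (array([650.9, 149.5]), array([14.8, 35.8]), np.float32(-0.8))
lb 698 (array([ 479.9, -194.2]), array([ 20.9, 111.4]), np.float32(1.0))
ly 898 (array([437.6,  -6.7]), array([ 39.9, 150.3]), np.float32(-10.8))
lr 2321 (array([460.3, 190.6]), array([ 38.6, 149.2]), np.float32(1.3))
dy 359 (array([ 593. , -159.9]), array([48.1, 70.9]), np.float32(-0.0))
  saddle -1 -0.178 -0.116 [0.588 0.613]
dr 1236 (array([646.6,  -5.5]), array([ 74.9, 184.5]), np.float32(-4.3))
  saddle -1 -0.033 0.029 [0.584 0.611]
  saddle 1 0.015 0.026 [0.692 0.717]
db 2339 (array([647.1, 149.4]), array([ 73.5, 183.7]), np.float32(0.4))
  saddle -1 0.118 0.179 [0.585 0.609]
  saddle 1 0.113 0.183 [0.69  0.715]
tray (array([535.4, 370.4]), array([ 71.9, 263. ]), np.float32(6.0))
```

View pics/w2.png

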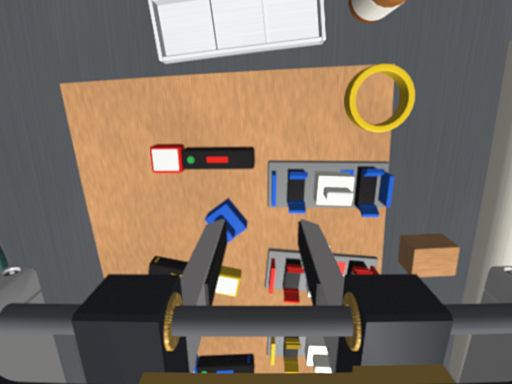

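```bash
cat > go.py <<'E'
import sys
from h import *
from scipy.spatial.transform import Rotation as Ro
# usage: go.py x y z yawdeg ...   (successive targets, all from the present pose)
o=get_obs();R=rot(o['ee_rot']);a=list(map(float,sys.argv[1:]))
print('t',round(o['time'],2),'pos',np.round(o['tool_pos'],4),'yaw',round(np.degrees(o['ee_rot'][2]),1),'w',round(o['width'],4),'j',np.round(o['joint_positions'],2))
for i in range(0,len(a),4):
    x,y,z,w=a[i:i+4];t=R.T@(np.array([x,y,z])-o['tool_pos'])
    r=(Ro.from_matrix(R.T)*Ro.from_euler('xyz',[np.pi,0,np.radians(w)])).as_rotvec()
    print('tx %.4f ty %.4f tz %.4f  ax %.3f ay %.3f az %.3f'%(*t,*r))
E
python3 go.py .651 .149 .13 179.5
```

```text
t 3.2 pos [0.5487 0.1829 0.2725] yaw 90.3 w 0.0468 j [0.22 0.15 1.19 0.   1.81 0.22]
tx -0.0345 ty 0.1025 tz 0.1422  ax -0.001 ay -0.003 az -1.558
```

Call:
step_arm(steps=[{"jaw": 0.5,"tx": -0.017,"ty": 0.05,"tz": 0.03,"ax": 0,"ay": 0,"az": -0.15},{"jaw": 0.5,"tx": -0.034,"ty": 0.1,"tz": 0.06,"ax": 0,"ay": 0,"az": -0.3},{"jaw": 0.5,"tx": -0.034,"ty": 0.102,"tz": 0.09,"ax": 0,"ay": 0,"az": -0.45},{"jaw": 0.5,"tx": -0.034,"ty": 0.102,"tz": 0.1,"ax": 0,"ay": 0,"az": -0.6},{"jaw": 0.5,"tx": -0.034,"ty": 0.102,"tz": 0.1,"ax": 0,"ay": 0,"az": -0.75},{"jaw": 0.5,"tx": -0.034,"ty": 0.102,"tz": 0.1,"ax": 0,"ay": 0,"az": -0.9},{"jaw": 0.5,"tx": -0.034,"ty": 0.102,"tz": 0.1,"ax": 0,"ay": 0,"az": -1.05},{"jaw": 0.5,"tx": -0.034,"ty": 0.102,"tz": 0.1,"ax": 0,"ay": 0,"az": -1.2}])

```text
time: 4.0
tool_pos: [0.6502, 0.1483, 0.1718]
ee_rot: [-3.141, -0.003, 2.775]
wrist_force: [-0.3, -0.8, -0.9]
width: 0.047
```

```bash
python3 go.py .651 .149 .13 179.5 .651 .149 .054 179.5
```

```text
t 4.0 pos [0.6502 0.1483 0.1718] yaw 159.0 w 0.047 j [ 0.14  0.36  1.12  0.    1.66 -1.07]
tx -0.0007 ty 0.0010 tz 0.0418  ax -0.000 ay -0.003 az -0.358
tx -0.0009 ty 0.0010 tz 0.1178  ax -0.000 ay -0.003 az -0.358
```

Call:
step_arm(steps=[{"jaw": 0.5,"tx": -0.001,"ty": 0.001,"tz": 0.02,"ax": 0,"ay": -0.003,"az": -0.15},{"jaw": 0.5,"tx": -0.001,"ty": 0.001,"tz": 0.04,"ax": 0,"ay": -0.003,"az": -0.3},{"jaw": 0.5,"tx": -0.001,"ty": 0.001,"tz": 0.05,"ax": 0,"ay": -0.003,"az": -0.358},{"jaw": 0.5,"tx": -0.001,"ty": 0.001,"tz": 0.08,"ax": 0,"ay": -0.003,"az": -0.358},{"jaw": 0.5,"tx": -0.001,"ty": 0.001,"tz": 0.105,"ax": 0,"ay": -0.003,"az": -0.358},{"jaw": 0.5,"tx": -0.001,"ty": 0.001,"tz": 0.117,"ax": 0,"ay": -0.003,"az": -0.358},{"jaw": 0.5,"tx": -0.001,"ty": 0.001,"tz": 0.117,"ax": 0,"ay": -0.003,"az": -0.358},{"jaw": 0.3,"tx": -0.001,"ty": 0.001,"tz": 0.117,"ax": 0,"ay": -0.003,"az": -0.358}])

```text
time: 4.8
tool_pos: [0.6515, 0.1485, 0.0557]
ee_rot: [-3.141, 0.001, 3.133]
wrist_force: [-0.3, -0.5, 0.2]
width: 0.0419
```

```bash
python3 go.py .651 .149 .054 179.5
```

```text
t 4.8 pos [0.6515 0.1485 0.0557] yaw 179.5 w 0.0419 j [ 0.14  0.42  1.28 -0.    1.44 -1.42]
tx 0.0005 ty 0.0005 tz 0.0017  ax -0.000 ay 0.001 az -0.000
```

Call:
step_arm(steps=[{"jaw": 0,"tx": 0,"ty": 0.0005,"tz": 0.001,"ax": 0,"ay": 0,"az": 0},{"jaw": 0,"tx": 0,"ty": 0.0005,"tz": 0.001,"ax": 0,"ay": 0,"az": 0},{"jaw": 0,"tx": 0,"ty": 0.0005,"tz": 0.001,"ax": 0,"ay": 0,"az": 0},{"jaw": 0,"tx": 0,"ty": 0.0005,"tz": 0.001,"ax": 0,"ay": 0,"az": 0},{"jaw": 0,"tx": 0,"ty": 0.0005,"tz": 0.001,"ax": 0,"ay": 0,"az": 0},{"jaw": 0,"tx": 0,"ty": 0.0005,"tz": -0.03,"ax": 0,"ay": 0,"az": 0},{"jaw": 0,"tx": 0,"ty": 0.0005,"tz": -0.07,"ax": 0,"ay": 0,"az": 0},{"jaw": 0,"tx": 0,"ty": 0.0005,"tz": -0.1,"ax": 0,"ay": 0,"az": 0}])

```text
time: 5.6
tool_pos: [0.6516, 0.1492, 0.1576]
ee_rot: [-3.142, 0.001, 3.133]
wrist_force: [-0.6, 0.5, 0.8]
width: 0.014
```

```bash
python3 go.py .516 .30 .16 187
```

```text
t 5.6 pos [0.6516 0.1492 0.1576] yaw 179.5 w 0.014 j [ 0.14  0.37  1.15 -0.    1.63 -1.42]
tx 0.1370 ty 0.1496 tz -0.0026  ax -0.000 ay 0.001 az -0.131
```

Call:
step_arm(steps=[{"jaw": 0,"tx": 0.035,"ty": 0.035,"tz": -0.02,"ax": 0,"ay": 0,"az": -0.03},{"jaw": 0,"tx": 0.07,"ty": 0.07,"tz": -0.04,"ax": 0,"ay": 0,"az": -0.06},{"jaw": 0,"tx": 0.1,"ty": 0.11,"tz": -0.04,"ax": 0,"ay": 0,"az": -0.1},{"jaw": 0,"tx": 0.137,"ty": 0.15,"tz": -0.04,"ax": 0,"ay": 0,"az": -0.12},{"jaw": 0,"tx": 0.137,"ty": 0.15,"tz": -0.04,"ax": 0,"ay": 0,"az": -0.12},{"jaw": 0,"tx": 0.137,"ty": 0.15,"tz": -0.04,"ax": 0,"ay": 0,"az": -0.12}])

```text
time: 6.2
tool_pos: [0.5146, 0.3018, 0.1974]
ee_rot: [-3.141, 0.002, -3.027]
wrist_force: [-0.3, -0.6, -0.2]
width: 0.0139
```

```bash
python3 - <<'E'
from meas import *
p,P,o=wlook('w3.npz');save(p,'w3.png',1);print(o['time'],o['tool_pos'],o['ee_rot'],o['width'])
for z0 in(.018,.023):
  X=near(P,(.517,.37),.14,z0,.033);X=clean(X[(abs(X[:,1]-.37)<.06)]);print('tray',len(X),rect(X))
Q=[X]
for c in("scene","side"):
  Q.append(near(np.load(c+'0.npz')['P'],(.517,.37),.14,.02,.033))
  X=Q[-1];X=X[abs(X[:,1]-.37)<.07];print(c,len(X),rect(clean(X,.006,4)))
E
```

```text
6.2 [0.51461615 0.30175365 0.19744111] [-3.14112447e+00  1.52223760e-03 -3.02721699e+00] 0.013925632762311927
tray 2851 (array([514.1, 372.1]), array([ 76.7, 219.3]), np.float32(6.8))
tray 2472 (array([514.1, 372.1]), array([ 76.7, 219.3]), np.float32(6.8))
scene 332 (array([517.4, 367. ]), array([ 80.5, 221.1]), np.float32(7.0))
side 566 (array([515.5, 374.4]), array([ 82.8, 221.5]), np.float32(6.9))
```

View pics/w3.png

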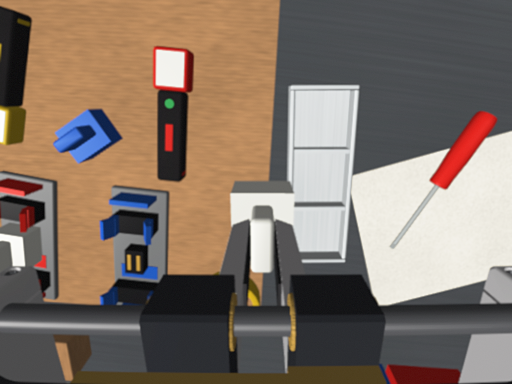

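```bash
python3 go.py .5856 .3806 .12 186.8 .5856 .3806 .0515 186.8
```

```text
t 6.25 pos [0.5158 0.3004 0.1972] yaw -173.6 w 0.0137 j [ 0.43  0.19  1.28 -0.    1.66 -1.25]
tx -0.0783 ty 0.0720 tz 0.0772  ax -0.001 ay 0.002 az -0.006
tx -0.0782 ty 0.0720 tz 0.1457  ax -0.001 ay 0.002 az -0.006
```

Call:
step_arm(steps=[{"jaw": 0,"tx": -0.035,"ty": 0.033,"tz": 0.01,"ax": 0,"ay": 0.002,"az": -0.006},{"jaw": 0,"tx": -0.07,"ty": 0.065,"tz": 0.03,"ax": 0,"ay": 0.002,"az": -0.006},{"jaw": 0,"tx": -0.078,"ty": 0.072,"tz": 0.06,"ax": 0,"ay": 0.002,"az": -0.006},{"jaw": 0,"tx": -0.078,"ty": 0.072,"tz": 0.08,"ax": 0,"ay": 0.002,"az": -0.006},{"jaw": 0,"tx": -0.078,"ty": 0.072,"tz": 0.105,"ax": 0,"ay": 0.002,"az": -0.006},{"jaw": 0,"tx": -0.078,"ty": 0.072,"tz": 0.13,"ax": 0,"ay": 0.002,"az": -0.006},{"jaw": 0,"tx": -0.078,"ty": 0.072,"tz": 0.144,"ax": 0,"ay": 0.002,"az": -0.006},{"jaw": 0,"tx": -0.078,"ty": 0.072,"tz": 0.144,"ax": 0,"ay": 0.002,"az": -0.006}])

```text
time: 7.05
tool_pos: [0.5864, 0.3784, 0.0516]
ee_rot: [-3.139, -0.002, -3.026]
wrist_force: [0.5, -0.6, -0.6]
width: 0.0141
```

```bash
python3 go.py .5856 .3806 .0515 186.8
```

```text
t 7.05 pos [0.5864 0.3784 0.0516] yaw -173.4 w 0.0141 j [ 0.49  0.49  1.19 -0.    1.46 -1.19]
tx 0.0005 ty 0.0023 tz 0.0001  ax -0.003 ay -0.002 az -0.003
```

Call:
step_arm(steps=[{"jaw": 0.0,"tx": 0,"ty": 0.002,"tz": 0.001,"ax": 0,"ay": 0,"az": 0},{"jaw": 0.4,"tx": 0,"ty": 0.002,"tz": 0.001,"ax": 0,"ay": 0,"az": 0},{"jaw": 0.4,"tx": 0,"ty": 0.002,"tz": 0.001,"ax": 0,"ay": 0,"az": 0},{"jaw": 0.4,"tx": 0,"ty": 0.002,"tz": 0.001,"ax": 0,"ay": 0,"az": 0},{"jaw": 0.4,"tx": 0,"ty": 0.002,"tz": -0.03,"ax": 0,"ay": 0,"az": 0},{"jaw": 0.5,"tx": 0,"ty": 0.002,"tz": -0.08,"ax": 0,"ay": 0,"az": 0},{"jaw": 0.5,"tx": 0,"ty": -0.04,"tz": -0.11,"ax": 0,"ay": 0,"az": 0.05},{"jaw": 0.5,"tx": -0.01,"ty": -0.09,"tz": -0.11,"ax": 0,"ay": 0,"az": 0.1}])

```text
time: 7.85
tool_pos: [0.6081, 0.2951, 0.17]
ee_rot: [3.14, 0.01, -3.123]
wrist_force: [-0.0, -0.0, -0.6]
width: 0.0468
```

```bash
python3 go.py .648 -.008 .14 176.3
```

```text
t 7.85 pos [0.6081 0.2951 0.17  ] yaw -178.9 w 0.0468 j [ 0.37  0.37  1.11 -0.    1.64 -1.22]
tx -0.0340 ty -0.3039 tz 0.0297  ax 0.002 ay 0.010 az 0.083
```

Call:
step_arm(steps=[{"jaw": 0.5,"tx": -0.004,"ty": -0.045,"tz": 0,"ax": 0,"ay": 0.01,"az": 0.01},{"jaw": 0.5,"tx": -0.01,"ty": -0.09,"tz": 0,"ax": 0,"ay": 0.01,"az": 0.02},{"jaw": 0.5,"tx": -0.015,"ty": -0.135,"tz": 0,"ax": 0,"ay": 0.01,"az": 0.04},{"jaw": 0.5,"tx": -0.02,"ty": -0.18,"tz": 0,"ax": 0,"ay": 0.01,"az": 0.05},{"jaw": 0.5,"tx": -0.028,"ty": -0.225,"tz": 0,"ax": 0,"ay": 0.01,"az": 0.07},{"jaw": 0.5,"tx": -0.032,"ty": -0.27,"tz": 0.01,"ax": 0,"ay": 0.01,"az": 0.083},{"jaw": 0.5,"tx": -0.034,"ty": -0.303,"tz": 0.02,"ax": 0,"ay": 0.01,"az": 0.083},{"jaw": 0.5,"tx": -0.034,"ty": -0.304,"tz": 0.03,"ax": 0,"ay": 0.01,"az": 0.083}])

```text
time: 8.65
tool_pos: [0.6484, -0.0127, 0.1397]
ee_rot: [3.141, 0.001, 3.072]
wrist_force: [-0.3, 0.9, 0.5]
width: 0.0468
```

```bash
python3 go.py .648 -.008 .0545 176.3;  python3 - <<'E'
from meas import *
p,P,o=wlook()
X=near(P,(.648,-.008),.03,.064,.078);print(len(X),rect(clean(X)))
print(len(near(P,(.468,-.202),.05,.02,.034)))
E
```

```text
t 8.65 pos [ 0.6484 -0.0127  0.1397] yaw 176.0 w 0.0468 j [-0.11  0.33  1.23  0.    1.58 -1.61]
tx 0.0008 ty 0.0046 tz 0.0852  ax 0.001 ay 0.001 az -0.005
634 (array([647.8,  -8.8]), array([13.3, 35.8]), np.float32(-3.6))
2377
```

Call:
step_arm(steps=[{"jaw": 0.5,"tx": 0.001,"ty": 0.004,"tz": 0.03,"ax": 0,"ay": 0,"az": -0.005},{"jaw": 0.5,"tx": 0.001,"ty": 0.004,"tz": 0.06,"ax": 0,"ay": 0,"az": -0.005},{"jaw": 0.5,"tx": 0.001,"ty": 0.004,"tz": 0.08,"ax": 0,"ay": 0,"az": -0.005},{"jaw": 0.5,"tx": 0.001,"ty": 0.004,"tz": 0.085,"ax": 0,"ay": 0,"az": -0.005},{"jaw": 0.5,"tx": 0.001,"ty": 0.004,"tz": 0.085,"ax": 0,"ay": 0,"az": -0.005},{"jaw": 0.0,"tx": 0.001,"ty": 0.004,"tz": 0.085,"ax": 0,"ay": 0,"az": -0.005},{"jaw": 0.0,"tx": 0.001,"ty": 0.004,"tz": 0.085,"ax": 0,"ay": 0,"az": -0.005},{"jaw": 0.0,"tx": 0.001,"ty": 0.004,"tz": 0.085,"ax": 0,"ay": 0,"az": -0.005}])

```text
time: 9.5
tool_pos: [0.6469, -0.0057, 0.0534]
ee_rot: [3.139, -0.001, 3.079]
wrist_force: [0.2, -0.1, 0.4]
width: 0.0263
```

Call:
step_arm(steps=[{"jaw": 0,"tx": 0,"ty": 0,"tz": 0,"ax": 0,"ay": 0,"az": 0},{"jaw": 0,"tx": 0,"ty": 0,"tz": 0,"ax": 0,"ay": 0,"az": 0},{"jaw": 0,"tx": 0,"ty": 0,"tz": -0.03,"ax": 0,"ay": 0,"az": 0},{"jaw": 0,"tx": 0,"ty": 0,"tz": -0.07,"ax": 0,"ay": 0,"az": 0},{"jaw": 0,"tx": 0,"ty": 0.02,"tz": -0.11,"ax": 0,"ay": 0,"az": 0},{"jaw": 0,"tx": 0,"ty": 0.06,"tz": -0.12,"ax": 0,"ay": 0,"az": -0.03},{"jaw": 0,"tx": 0.02,"ty": 0.1,"tz": -0.12,"ax": 0,"ay": 0,"az": -0.06},{"jaw": 0,"tx": 0.04,"ty": 0.14,"tz": -0.12,"ax": 0,"ay": 0,"az": -0.1}])

```text
time: 10.3
tool_pos: [0.616, 0.1373, 0.1746]
ee_rot: [3.138, 0.001, -3.104]
wrist_force: [-0.1, 0.0, -0.5]
width: 0.0138
```

```bash
python3 go.py .5141 .3721 .15 186.8
```

```text
t 10.3 pos [0.616  0.1373 0.1746] yaw -177.8 w 0.0138 j [ 0.13  0.28  1.23  0.    1.64 -1.48]
tx 0.0930 ty 0.2384 tz 0.0253  ax 0.003 ay 0.001 az -0.081
```

Call:
step_arm(steps=[{"jaw": 0,"tx": 0.018,"ty": 0.045,"tz": 0,"ax": 0,"ay": 0,"az": -0.02},{"jaw": 0,"tx": 0.036,"ty": 0.09,"tz": 0,"ax": 0,"ay": 0,"az": -0.04},{"jaw": 0,"tx": 0.054,"ty": 0.135,"tz": 0,"ax": 0,"ay": 0,"az": -0.06},{"jaw": 0,"tx": 0.072,"ty": 0.18,"tz": 0,"ax": 0,"ay": 0,"az": -0.08},{"jaw": 0,"tx": 0.09,"ty": 0.22,"tz": 0.01,"ax": 0,"ay": 0,"az": -0.08},{"jaw": 0,"tx": 0.093,"ty": 0.239,"tz": 0.04,"ax": 0,"ay": 0,"az": -0.08},{"jaw": 0,"tx": 0.093,"ty": 0.239,"tz": 0.07,"ax": 0,"ay": 0,"az": -0.08},{"jaw": 0,"tx": 0.093,"ty": 0.239,"tz": 0.08,"ax": 0,"ay": 0,"az": -0.08}])

```text
time: 11.1
tool_pos: [0.5115, 0.3725, 0.091]
ee_rot: [3.141, -0.005, -3.022]
wrist_force: [-0.7, -0.6, -0.9]
width: 0.0141
```

```bash
python3 go.py .5141 .3721 .0495 186.8; python3 - <<'E'
from meas import *
p,P,o=wlook()
X=near(P,(.5856,.3806),.04,.055,.075);print(len(X),rect(clean(X)) if len(X)>20 else '', X[:,2].max() if len(X) else'')
E
```

```text
t 11.1 pos [0.5115 0.3725 0.091 ] yaw -173.2 w 0.0141 j [ 0.54  0.32  1.34  0.    1.49 -1.15]
tx -0.0027 ty -0.0007 tz 0.0415  ax 0.000 ay -0.005 az 0.000
421 (array([576.3, 377.4]), array([13.8, 16.2]), np.float32(6.9)) 0.06882018070867338
```

Call:
step_arm(steps=[{"jaw": 0,"tx": -0.002,"ty": 0,"tz": 0.02,"ax": 0,"ay": 0,"az": 0},{"jaw": 0,"tx": -0.002,"ty": 0,"tz": 0.035,"ax": 0,"ay": 0,"az": 0},{"jaw": 0,"tx": -0.002,"ty": 0,"tz": 0.041,"ax": 0,"ay": 0,"az": 0},{"jaw": 0,"tx": -0.002,"ty": 0,"tz": 0.041,"ax": 0,"ay": 0,"az": 0},{"jaw": 0.4,"tx": -0.002,"ty": 0,"tz": 0.041,"ax": 0,"ay": 0,"az": 0},{"jaw": 0.4,"tx": -0.002,"ty": 0,"tz": 0.041,"ax": 0,"ay": 0,"az": 0},{"jaw": 0.4,"tx": -0.002,"ty": 0,"tz": 0.041,"ax": 0,"ay": 0,"az": 0},{"jaw": 0.4,"tx": -0.002,"ty": 0,"tz": 0.03,"ax": 0,"ay": 0,"az": 0}])

```text
time: 11.95
tool_pos: [0.5126, 0.3714, 0.0594]
ee_rot: [-3.14, -0.009, -3.024]
wrist_force: [-0.1, -0.7, -0.6]
width: 0.0372
```

```bash
python3 go.py .6528 -.148 .175 177.5
```

```text
t 11.95 pos [0.5126 0.3714 0.0594] yaw -173.2 w 0.0372 j [ 0.54  0.35  1.37  0.    1.43 -1.15]
tx -0.0770 ty -0.5325 tz -0.1155  ax -0.002 ay -0.009 az 0.162
```

Call:
step_arm(steps=[{"jaw": 0.4,"tx": 0,"ty": 0,"tz": -0.04,"ax": 0,"ay": 0,"az": 0},{"jaw": 0.5,"tx": 0,"ty": 0,"tz": -0.08,"ax": 0,"ay": 0,"az": 0},{"jaw": 0.5,"tx": -0.01,"ty": -0.04,"tz": -0.11,"ax": 0,"ay": 0,"az": 0.02},{"jaw": 0.5,"tx": -0.02,"ty": -0.09,"tz": -0.115,"ax": 0,"ay": 0,"az": 0.04},{"jaw": 0.5,"tx": -0.03,"ty": -0.14,"tz": -0.115,"ax": 0,"ay": 0,"az": 0.06},{"jaw": 0.5,"tx": -0.04,"ty": -0.19,"tz": -0.115,"ax": 0,"ay": 0,"az": 0.08},{"jaw": 0.5,"tx": -0.05,"ty": -0.24,"tz": -0.115,"ax": 0,"ay": 0,"az": 0.1},{"jaw": 0.5,"tx": -0.06,"ty": -0.29,"tz": -0.115,"ax": 0,"ay": 0,"az": 0.12}])

```text
time: 12.75
tool_pos: [0.606, 0.0948, 0.1758]
ee_rot: [-3.139, -0.007, 3.139]
wrist_force: [0.6, 0.9, 0.3]
width: 0.047
```

```bash
python3 go.py .6528 -.148 .13 177.5
```

```text
t 12.75 pos [0.606  0.0948 0.1758] yaw 179.9 w 0.047 j [ 0.06  0.24  1.27 -0.    1.64 -1.5 ]
tx -0.0477 ty -0.2425 tz 0.0461  ax -0.003 ay -0.007 az 0.041
```

Call:
step_arm(steps=[{"jaw": 0.5,"tx": -0.01,"ty": -0.045,"tz": 0,"ax": 0,"ay": 0,"az": 0.01},{"jaw": 0.5,"tx": -0.02,"ty": -0.09,"tz": 0,"ax": 0,"ay": 0,"az": 0.02},{"jaw": 0.5,"tx": -0.03,"ty": -0.135,"tz": 0.01,"ax": 0,"ay": 0,"az": 0.04},{"jaw": 0.5,"tx": -0.04,"ty": -0.18,"tz": 0.02,"ax": 0,"ay": 0,"az": 0.04},{"jaw": 0.5,"tx": -0.047,"ty": -0.225,"tz": 0.03,"ax": 0,"ay": 0,"az": 0.04},{"jaw": 0.5,"tx": -0.047,"ty": -0.242,"tz": 0.045,"ax": 0,"ay": 0,"az": 0.04},{"jaw": 0.5,"tx": -0.047,"ty": -0.242,"tz": 0.045,"ax": 0,"ay": 0,"az": 0.04},{"jaw": 0.5,"tx": -0.047,"ty": -0.242,"tz": 0.045,"ax": 0,"ay": 0,"az": 0.04}])

```text
time: 13.55
tool_pos: [0.6519, -0.1463, 0.1311]
ee_rot: [-3.14, -0.007, 3.099]
wrist_force: [0.5, 0.1, -1.0]
width: 0.0472
```

```bash
python3 go.py .6528 -.148 .054 177.5;  python3 - <<'E'
from meas import *
p,P,o=wlook()
X=near(P,(.653,-.148),.03,.064,.078);print(len(X),rect(clean(X)))
E
```

```text
t 13.55 pos [ 0.6519 -0.1463  0.1311] yaw 177.6 w 0.0472 j [-0.3   0.38  1.18 -0.    1.59 -1.83]
tx -0.0016 ty -0.0016 tz 0.0771  ax -0.001 ay -0.007 az 0.001
657 (array([ 652.4, -149.5]), array([12.9, 35.1]), np.float32(-2.3))
```

Call:
step_arm(steps=[{"jaw": 0.5,"tx": -0.001,"ty": -0.002,"tz": 0.03,"ax": 0,"ay": -0.007,"az": 0},{"jaw": 0.5,"tx": -0.001,"ty": -0.002,"tz": 0.06,"ax": 0,"ay": -0.007,"az": 0},{"jaw": 0.5,"tx": -0.001,"ty": -0.002,"tz": 0.077,"ax": 0,"ay": -0.007,"az": 0},{"jaw": 0.5,"tx": -0.001,"ty": -0.002,"tz": 0.077,"ax": 0,"ay": -0.007,"az": 0},{"jaw": 0.0,"tx": -0.001,"ty": -0.002,"tz": 0.077,"ax": 0,"ay": -0.007,"az": 0},{"jaw": 0.0,"tx": -0.001,"ty": -0.002,"tz": 0.077,"ax": 0,"ay": -0.007,"az": 0},{"jaw": 0.0,"tx": -0.001,"ty": -0.002,"tz": 0.077,"ax": 0,"ay": -0.007,"az": 0},{"jaw": 0.0,"tx": -0.001,"ty": -0.002,"tz": 0.077,"ax": 0,"ay": -0.007,"az": 0}])

```text
time: 14.4
tool_pos: [0.6536, -0.1479, 0.0565]
ee_rot: [-3.139, 0.004, 3.101]
wrist_force: [0.5, -0.3, 1.0]
width: 0.0186
```

Call:
step_arm(steps=[{"jaw": 0,"tx": 0,"ty": 0,"tz": 0,"ax": 0,"ay": 0,"az": 0},{"jaw": 0,"tx": 0,"ty": 0,"tz": -0.04,"ax": 0,"ay": 0,"az": 0},{"jaw": 0,"tx": 0,"ty": 0,"tz": -0.08,"ax": 0,"ay": 0,"az": 0},{"jaw": 0,"tx": 0.01,"ty": 0.02,"tz": -0.12,"ax": 0,"ay": 0,"az": 0},{"jaw": 0,"tx": 0.03,"ty": 0.06,"tz": -0.13,"ax": 0,"ay": 0,"az": -0.02},{"jaw": 0,"tx": 0.05,"ty": 0.11,"tz": -0.13,"ax": 0,"ay": 0,"az": -0.03},{"jaw": 0,"tx": 0.07,"ty": 0.16,"tz": -0.13,"ax": 0,"ay": 0,"az": -0.05},{"jaw": 0,"tx": 0.09,"ty": 0.2,"tz": -0.13,"ax": 0,"ay": 0,"az": -0.06}])

```text
time: 15.2
tool_pos: [0.5717, 0.0552, 0.1861]
ee_rot: [-3.139, 0.004, -3.123]
wrist_force: [0.7, 0.2, -0.9]
width: 0.0135
```

```bash
python3 go.py .4426 .3636 .15 186.8
```

```text
t 15.2 pos [0.5717 0.0552 0.1861] yaw -178.9 w 0.0135 j [-0.    0.14  1.36 -0.    1.63 -1.59]
tx 0.1233 ty 0.3109 tz 0.0349  ax -0.002 ay 0.004 az -0.100
```

Call:
step_arm(steps=[{"jaw": 0,"tx": 0.018,"ty": 0.045,"tz": 0,"ax": 0,"ay": 0,"az": -0.02},{"jaw": 0,"tx": 0.036,"ty": 0.09,"tz": 0,"ax": 0,"ay": 0,"az": -0.04},{"jaw": 0,"tx": 0.054,"ty": 0.135,"tz": 0,"ax": 0,"ay": 0,"az": -0.06},{"jaw": 0,"tx": 0.072,"ty": 0.18,"tz": 0,"ax": 0,"ay": 0,"az": -0.08},{"jaw": 0,"tx": 0.09,"ty": 0.225,"tz": 0.01,"ax": 0,"ay": 0,"az": -0.1},{"jaw": 0,"tx": 0.108,"ty": 0.27,"tz": 0.03,"ax": 0,"ay": 0,"az": -0.1},{"jaw": 0,"tx": 0.123,"ty": 0.311,"tz": 0.04,"ax": 0,"ay": 0,"az": -0.1},{"jaw": 0,"tx": 0.123,"ty": 0.311,"tz": 0.06,"ax": 0,"ay": 0,"az": -0.1}])

```text
time: 16.0
tool_pos: [0.4409, 0.3689, 0.1257]
ee_rot: [3.14, 0.006, -3.016]
wrist_force: [0.2, -1.0, -0.6]
width: 0.0139
```

```bash
python3 go.py .4426 .3636 .0525 186.8
```

```text
t 16.0 pos [0.4409 0.3689 0.1257] yaw -172.8 w 0.0139 j [ 0.6   0.17  1.45 -0.    1.51 -1.1 ]
tx -0.0006 ty -0.0056 tz 0.0732  ax 0.001 ay 0.006 az 0.007
```

Call:
step_arm(steps=[{"jaw": 0,"tx": -0.001,"ty": -0.005,"tz": 0.02,"ax": 0,"ay": 0.006,"az": 0.007},{"jaw": 0,"tx": -0.001,"ty": -0.005,"tz": 0.05,"ax": 0,"ay": 0.006,"az": 0.007},{"jaw": 0,"tx": -0.001,"ty": -0.005,"tz": 0.073,"ax": 0,"ay": 0.006,"az": 0.007},{"jaw": 0,"tx": -0.001,"ty": -0.005,"tz": 0.073,"ax": 0,"ay": 0.006,"az": 0.007},{"jaw": 0,"tx": -0.001,"ty": -0.005,"tz": 0.073,"ax": 0,"ay": 0.006,"az": 0.007},{"jaw": 0.4,"tx": -0.001,"ty": -0.005,"tz": 0.073,"ax": 0,"ay": 0.006,"az": 0.007},{"jaw": 0.4,"tx": -0.001,"ty": -0.005,"tz": 0.073,"ax": 0,"ay": 0.006,"az": 0.007},{"jaw": 0.4,"tx": -0.001,"ty": -0.005,"tz": 0.073,"ax": 0,"ay": 0.006,"az": 0.007}])

```text
time: 16.8
tool_pos: [0.4434, 0.3645, 0.0535]
ee_rot: [3.14, 0.001, -3.023]
wrist_force: [0.5, 0.1, 0.2]
width: 0.0342
```

```bash
python3 go.py .465 .18 .2 180
```

```text
t 16.8 pos [0.4434 0.3645 0.0535] yaw -173.2 w 0.0342 j [ 0.59  0.22  1.54  0.    1.38 -1.1 ]
tx 0.0002 ty -0.1855 tz -0.1469  ax 0.002 ay 0.001 az 0.119
```

Call:
step_arm(steps=[{"jaw": 0.6,"tx": 0,"ty": 0,"tz": -0.04,"ax": 0,"ay": 0,"az": 0},{"jaw": 0.6,"tx": 0,"ty": 0,"tz": -0.09,"ax": 0,"ay": 0,"az": 0.0},{"jaw": 0.6,"tx": 0,"ty": -0.02,"tz": -0.13,"ax": 0,"ay": 0,"az": 0.06},{"jaw": 0.6,"tx": 0,"ty": -0.06,"tz": -0.145,"ax": 0,"ay": 0,"az": 0.119},{"jaw": 0.6,"tx": 0,"ty": -0.09,"tz": -0.145,"ax": 0,"ay": 0,"az": 0.119},{"jaw": 0.6,"tx": 0,"ty": -0.09,"tz": -0.145,"ax": 0,"ay": 0,"az": 0.119}])

```text
time: 17.4
tool_pos: [0.4549, 0.2723, 0.2002]
ee_rot: [3.139, 0.004, 3.137]
wrist_force: [0.0, 0.5, -0.4]
width: 0.0563
```

```bash
cat > look.py <<'E'
from meas import *
p,P,o=wlook('last.npz');save(p,'last.png',1)
for n,c in dict(lb=(.46,-.2),ly=(.44,-.007),lr=(.46,.19)).items():
    X=near(P,c,.12,.022,.034);X=X[abs(X[:,1]-c[1])<.055]
    if len(X)>300: print(n,len(X),rect(clean(X)))
for i,c in enumerate([(.4426,.3636),(.5141,.3721),(.5856,.3806)]):
    X=near(P,c,.04,.050,.075)
    if len(X)>50: print('cov',i,rect(clean(X)),np.round(X[:,2].max(),3))
E
python3 look.py; python3 go.py .452 .19 .1 181.3
```

```text
ly 3530 (array([460.3, -12.4]), array([ 41. , 197.5]), np.float32(-9.6))
lr 3219 (array([476.4, 183.1]), array([ 60.3, 185.4]), np.float32(-11.3))
cov 0 (array([443.4, 363.6]), array([13.8, 34.9]), np.float32(4.9)) 0.07
cov 1 (array([514.5, 370.7]), array([14. , 35.9]), np.float32(4.0)) 0.069
t 17.45 pos [0.4543 0.2738 0.1992] yaw 179.8 w 0.0562 j [ 0.43  0.04  1.44  0.    1.65 -1.13]
tx 0.0023 ty -0.0841 tz 0.0990  ax 0.003 ay 0.002 az -0.026
```

```bash
sed -i 's/near(P,c,.12,.022,.034);X=X\[abs(X\[:,1\]-c\[1\])<.055\]/near(P,c,.1,.022,.034);X=X[(abs(X[:,1]-c[1])<.055)\&(X[:,0]<.552)]/' look.py; python3 - <<'E'
from meas import *
P=np.load('last.npz')['P']
for n,c in dict(ly=(.44,-.007),lr=(.46,.19)).items():
    X=near(P,c,.1,.022,.034);X=X[(abs(X[:,1]-c[1])<.055)&(X[:,0]<.552)];print(n,rect(clean(X)))
E
```

```text
ly (array([436.7,  -7.2]), array([ 40.7, 149.7]), np.float32(-10.7))
lr (array([460.4, 190.1]), array([ 40.6, 148.4]), np.float32(0.7))
```

Call:
step_arm(steps=[{"jaw": 0.6,"tx": 0.002,"ty": -0.045,"tz": 0.02,"ax": 0,"ay": 0,"az": -0.02},{"jaw": 0.6,"tx": 0.002,"ty": -0.084,"tz": 0.05,"ax": 0,"ay": 0,"az": -0.02},{"jaw": 0.6,"tx": 0.002,"ty": -0.084,"tz": 0.09,"ax": 0,"ay": 0,"az": -0.02},{"jaw": 0.6,"tx": 0.002,"ty": -0.084,"tz": 0.13,"ax": 0,"ay": 0,"az": -0.02},{"jaw": 0.6,"tx": 0.002,"ty": -0.084,"tz": 0.16,"ax": 0,"ay": 0,"az": -0.02},{"jaw": 0.6,"tx": 0.002,"ty": -0.084,"tz": 0.178,"ax": 0,"ay": 0,"az": -0.02},{"jaw": 0.6,"tx": 0.002,"ty": -0.084,"tz": 0.183,"ax": 0,"ay": 0,"az": -0.02},{"jaw": 0.6,"tx": 0.002,"ty": -0.084,"tz": 0.183,"ax": 0,"ay": 0,"az": -0.02}])

```text
time: 18.25
tool_pos: [0.4517, 0.1909, 0.0151]
ee_rot: [3.139, 0.0, -3.124]
wrist_force: [0.2, 0.2, -0.1]
width: 0.0565
```

```bash
python3 go.py .4524 .19 .013 181
```

```text
t 18.25 pos [0.4517 0.1909 0.0151] yaw -179.0 w 0.0565 j [ 0.28  0.08  1.78  0.    1.27 -1.31]
tx -0.0007 ty -0.0009 tz 0.0021  ax 0.003 ay 0.000 az 0.000
```

Call:
step_arm(steps=[{"jaw": 0,"tx": -0.001,"ty": -0.001,"tz": 0.002,"ax": 0,"ay": 0,"az": 0},{"jaw": 0,"tx": -0.001,"ty": -0.001,"tz": 0.002,"ax": 0,"ay": 0,"az": 0},{"jaw": 0,"tx": -0.001,"ty": -0.001,"tz": 0.002,"ax": 0,"ay": 0,"az": 0},{"jaw": 0,"tx": -0.001,"ty": -0.001,"tz": 0.002,"ax": 0,"ay": 0,"az": 0},{"jaw": 0,"tx": -0.001,"ty": -0.001,"tz": -0.02,"ax": 0,"ay": 0,"az": 0},{"jaw": 0,"tx": -0.001,"ty": -0.001,"tz": -0.06,"ax": 0,"ay": 0,"az": 0},{"jaw": 0,"tx": -0.001,"ty": -0.001,"tz": -0.11,"ax": 0,"ay": 0,"az": 0},{"jaw": 0,"tx": -0.001,"ty": -0.001,"tz": -0.16,"ax": 0,"ay": 0,"az": 0}])

```text
time: 19.05
tool_pos: [0.4517, 0.1892, 0.1758]
ee_rot: [3.139, -0.002, -3.124]
wrist_force: [0.1, 0.4, -2.9]
width: 0.0301
```

```bash
python3 go.py .6545 -.0069 .16 -4.3
```

```text
t 19.05 pos [0.4517 0.1892 0.1758] yaw -179.0 w 0.0301 j [ 0.28 -0.04  1.57  0.    1.61 -1.31]
tx -0.1994 ty -0.1996 tz 0.0149  ax 0.003 ay 0.003 az -3.049
```

Call:
step_arm(steps=[{"jaw": 0,"tx": -0.033,"ty": -0.033,"tz": 0,"ax": 0,"ay": 0,"az": 0.145},{"jaw": 0,"tx": -0.066,"ty": -0.066,"tz": 0,"ax": 0,"ay": 0,"az": 0.29},{"jaw": 0,"tx": -0.1,"ty": -0.1,"tz": 0,"ax": 0,"ay": 0,"az": 0.435},{"jaw": 0,"tx": -0.133,"ty": -0.133,"tz": 0,"ax": 0,"ay": 0,"az": 0.58},{"jaw": 0,"tx": -0.166,"ty": -0.166,"tz": 0,"ax": 0,"ay": 0,"az": 0.725},{"jaw": 0,"tx": -0.199,"ty": -0.2,"tz": 0,"ax": 0,"ay": 0,"az": 0.87},{"jaw": 0,"tx": -0.199,"ty": -0.2,"tz": 0,"ax": 0,"ay": 0,"az": 1.02},{"jaw": 0,"tx": -0.199,"ty": -0.2,"tz": 0,"ax": 0,"ay": 0,"az": 1.17}])

```text
time: 19.85
tool_pos: [0.6544, -0.009, 0.1725]
ee_rot: [-3.137, -0.005, 1.98]
wrist_force: [-0.8, 0.4, -2.9]
width: 0.0297
```

Call:
step_arm(steps=[{"jaw": 0,"tx": 0,"ty": 0,"tz": 0,"ax": 0,"ay": 0,"az": 0.145},{"jaw": 0,"tx": 0,"ty": 0,"tz": 0,"ax": 0,"ay": 0,"az": 0.29},{"jaw": 0,"tx": 0,"ty": 0,"tz": 0,"ax": 0,"ay": 0,"az": 0.435},{"jaw": 0,"tx": 0,"ty": 0,"tz": 0,"ax": 0,"ay": 0,"az": 0.58},{"jaw": 0,"tx": 0,"ty": 0,"tz": 0,"ax": 0,"ay": 0,"az": 0.725},{"jaw": 0,"tx": 0,"ty": 0,"tz": 0,"ax": 0,"ay": 0,"az": 0.87},{"jaw": 0,"tx": 0,"ty": 0,"tz": 0,"ax": 0,"ay": 0,"az": 1.02},{"jaw": 0,"tx": 0,"ty": 0,"tz": 0,"ax": 0,"ay": 0,"az": 1.17}])

```text
time: 20.65
tool_pos: [0.6539, -0.009, 0.1716]
ee_rot: [-3.134, 0.003, 0.804]
wrist_force: [0.4, -0.1, -2.3]
width: 0.0296
```

```bash
python3 go.py .6545 -.0069 .15 -4.3
```

```text
t 20.65 pos [ 0.6539 -0.009   0.1716] yaw 46.1 w 0.0296 j [-0.1   0.34  1.16  0.    1.66  0.67]
tx 0.0020 ty -0.0009 tz 0.0216  ax -0.006 ay 0.006 az 0.879
```

Call:
step_arm(steps=[{"jaw": 0,"tx": 0.002,"ty": -0.001,"tz": 0,"ax": 0,"ay": 0,"az": 0.145},{"jaw": 0,"tx": 0.002,"ty": -0.001,"tz": 0.01,"ax": 0,"ay": 0,"az": 0.29},{"jaw": 0,"tx": 0.002,"ty": -0.001,"tz": 0.03,"ax": 0,"ay": 0,"az": 0.435},{"jaw": 0,"tx": 0.002,"ty": -0.001,"tz": 0.05,"ax": 0,"ay": 0,"az": 0.58},{"jaw": 0,"tx": 0.002,"ty": -0.001,"tz": 0.06,"ax": -0.006,"ay": 0.006,"az": 0.725},{"jaw": 0,"tx": 0.002,"ty": -0.001,"tz": 0.06,"ax": -0.006,"ay": 0.006,"az": 0.88},{"jaw": 0,"tx": 0.002,"ty": -0.001,"tz": 0.06,"ax": -0.006,"ay": 0.006,"az": 0.88},{"jaw": 0,"tx": 0.002,"ty": -0.001,"tz": 0.06,"ax": -0.006,"ay": 0.006,"az": 0.88}])

```text
time: 21.45
tool_pos: [0.654, -0.0067, 0.1113]
ee_rot: [3.141, 0.001, -0.073]
wrist_force: [-0.3, 0.4, -2.6]
width: 0.0298
```

```bash
python3 go.py .6545 -.0069 .046 -4.3; python3 - <<'E'
from meas import *
p,P,o=wlook('last.npz');save(p,'w4.png',1)
t=o['tool_pos'];X=near(P,t[:2],.09,t[2]+.0,t[2]+.03);X=clean(X);d=np.radians(-4.3)
u=(X[:,:2]-[.6545,-.0069])@np.array([[np.cos(d),-np.sin(d)],[np.sin(d),np.cos(d)]])
h=u[u[:,0]>.025];print('dock-frame: max x',u[:,0].max(),'head y',h[:,1].min(),h[:,1].max(),'z',np.percentile(X[:,2],[5,50,95]))
# dock plate remeasure
X=near(P,(.646,-.006),.12,.007,.014);X=X[(abs(X[:,1]+.006)<.045)];print(rect(clean(X)))
E
```

```text
t 21.45 pos [ 0.654  -0.0067  0.1113] yaw -4.2 w 0.0298 j [-0.1   0.36  1.25 -0.    1.53  1.55]
tx 0.0005 ty 0.0001 tz 0.0653  ax 0.000 ay 0.001 az 0.002
dock-frame: max x 0.06710419522673051 head y -0.01972461336874878 0.020373731095796474 z [0.12416167 0.12782495 0.12961402]
(array([647.8,  -6.2]), array([ 74. , 182.4]), np.float32(-4.5))
```

View pics/w4.png

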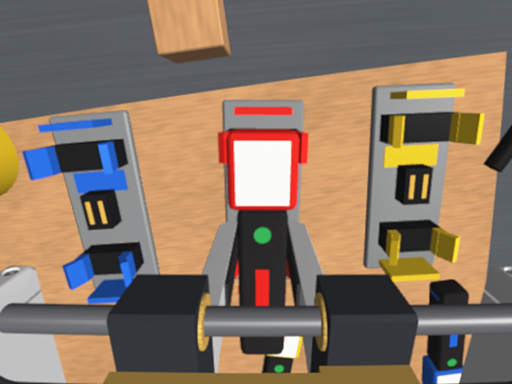

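Call:
step_arm(steps=[{"jaw": 0,"tx": 0,"ty": 0,"tz": 0.03,"ax": 0,"ay": 0,"az": 0},{"jaw": 0,"tx": 0,"ty": 0,"tz": 0.05,"ax": 0,"ay": 0,"az": 0},{"jaw": 0,"tx": 0,"ty": 0,"tz": 0.062,"ax": 0,"ay": 0,"az": 0},{"jaw": 0,"tx": 0,"ty": 0,"tz": 0.067,"ax": 0,"ay": 0,"az": 0},{"jaw": 0,"tx": 0,"ty": 0,"tz": 0.067,"ax": 0,"ay": 0,"az": 0},{"jaw": 0,"tx": 0,"ty": 0,"tz": 0.067,"ax": 0,"ay": 0,"az": 0}])

```text
time: 22.1
tool_pos: [0.6552, -0.0068, 0.046]
ee_rot: [3.141, -0.003, -0.073]
wrist_force: [-0.0, -0.9, -2.3]
width: 0.0298
```

```bash
python3 go.py .6545 -.0069 .042 -4.3
```

```text
t 22.1 pos [ 0.6552 -0.0068  0.046 ] yaw -4.2 w 0.0298 j [-0.1   0.4   1.33 -0.    1.41  1.55]
tx -0.0007 ty 0.0001 tz 0.0040  ax 0.000 ay -0.003 az 0.002
```

Call:
step_arm(steps=[{"jaw": 0,"tx": 0,"ty": 0,"tz": 0.003,"ax": 0,"ay": 0,"az": 0},{"jaw": 0,"tx": 0,"ty": 0,"tz": 0.003,"ax": 0,"ay": 0,"az": 0},{"jaw": 0.6,"tx": 0,"ty": 0,"tz": 0.003,"ax": 0,"ay": 0,"az": 0},{"jaw": 0.6,"tx": 0,"ty": 0,"tz": 0.003,"ax": 0,"ay": 0,"az": 0},{"jaw": 0.6,"tx": 0,"ty": 0,"tz": 0.003,"ax": 0,"ay": 0,"az": 0},{"jaw": 0.6,"tx": 0,"ty": 0,"tz": -0.04,"ax": 0,"ay": 0,"az": 0},{"jaw": 0.6,"tx": 0,"ty": 0,"tz": -0.08,"ax": 0,"ay": 0,"az": 0},{"jaw": 0.6,"tx": 0,"ty": 0,"tz": -0.12,"ax": 0,"ay": 0,"az": 0}])

```text
time: 22.9
tool_pos: [0.6546, -0.0067, 0.1672]
ee_rot: [3.141, -0.002, -0.073]
wrist_force: [0.7, 0.1, -0.1]
width: 0.0566
```

```bash
cat > dock.py <<'E'
import sys
from meas import *
D=dict(r=(.6545,-.0066,-4.3),y=(.6585,-.1475,-1.5),b=(.6551,.1495,.4))
p,P,o=wlook('last.npz')
for k in sys.argv[1]:
    x,y,w=D[k];d=np.radians(w);X=near(P,(x,y),.1,.0535,.062)
    if len(X)<30: print(k,'none',len(X));continue
    X=clean(X);u=(X[:,:2]-[x,y])@np.array([[np.cos(d),-np.sin(d)],[np.sin(d),np.cos(d)]])
    h=u[u[:,0]>.025];b=u[u[:,0]<.015]
    print(k,len(u),'x',np.round([u[:,0].min(),u[:,0].max()],4),'head y',np.round([h[:,1].min(),h[:,1].max()],4),'handle y',np.round(np.percentile(b[:,1],[1,99]),4) if len(b) else'','z head/handle',np.round([np.median(X[u[:,0]>.025,2]),np.median(X[u[:,0]<.015,2])],4))
E
python3 dock.py r; python3 look.py; python3 go.py .4446 -.0087 .2 -10.9
```

```text
r 4974 x [-0.0788  0.069 ] head y [-0.0355  0.0349] handle y [-0.0279  0.0285] z head/handle [0.0604 0.0603]
ly 1335 (array([447.1,  -8.4]), array([ 39.5, 132. ]), np.float32(-11.8))
t 23.0 pos [ 0.6586 -0.0071  0.1749] yaw -4.2 w 0.0563 j [-0.1   0.33  1.16 -0.    1.63  1.55]
tx -0.2128 ty 0.0172 tz -0.0288  ax -0.000 ay -0.018 az 0.117
```

Call:
step_arm(steps=[{"jaw": 0.6,"tx": -0.045,"ty": 0.004,"tz": -0.01,"ax": 0,"ay": 0,"az": 0.03},{"jaw": 0.6,"tx": -0.09,"ty": 0.008,"tz": -0.02,"ax": 0,"ay": 0,"az": 0.06},{"jaw": 0.6,"tx": -0.135,"ty": 0.012,"tz": -0.02,"ax": 0,"ay": 0,"az": 0.09},{"jaw": 0.6,"tx": -0.175,"ty": 0.016,"tz": -0.02,"ax": 0,"ay": 0,"az": 0.117},{"jaw": 0.6,"tx": -0.19,"ty": 0.017,"tz": -0.02,"ax": 0,"ay": 0,"az": 0.117},{"jaw": 0.6,"tx": -0.19,"ty": 0.017,"tz": -0.02,"ax": 0,"ay": 0,"az": 0.117},{"jaw": 0.6,"tx": -0.19,"ty": 0.017,"tz": -0.02,"ax": 0,"ay": 0,"az": 0.117}])

```text
time: 23.7
tool_pos: [0.4679, -0.0102, 0.1914]
ee_rot: [-3.14, -0.018, -0.19]
wrist_force: [0.0, -0.1, -0.0]
width: 0.0565
```

```bash
python3 dock.py r; python3 look.py; python3 go.py .445 -.0085 .013 -10.9
```

```text
lb 3723 (array([ 460.8, -202.5]), array([ 40.2, 148.4]), np.float32(3.9))
ly 3271 (array([438.2,  -7.2]), array([ 39.7, 149.3]), np.float32(-11.6))
t 23.8 pos [ 0.4684 -0.0102  0.1912] yaw -10.9 w 0.0565 j [-0.14 -0.1   1.6   0.    1.62  1.62]
tx -0.0264 ty 0.0030 tz 0.1778  ax -0.001 ay -0.017 az 0.000Traceback (most recent call last):
  File "dock.py", line 10, in <module>
    print(k,len(u),'x',np.round([u[:,0].min(),u[:,0].max()],4),'head y',np.round([h[:,1].min(),h[:,1].max()],4),'handle y',np.round(np.percentile(b[:,1],[1,99]),4) if len(b) else'','z head/handle',np.round([np.median(X[u[:,0]>.025,2]),np.median(X[u[:,0]<.015,2])],4))
                                                                                  ~~~~~~~~~~^^
    return umr_minimum(a, axis, None, out, keepdims, initial, where)
ValueError: zero-size array to reduction operation minimum which has no identity
```

Call:
step_arm(steps=[{"jaw": 0.6,"tx": -0.026,"ty": 0.003,"tz": 0.03,"ax": 0,"ay": -0.017,"az": 0},{"jaw": 0.6,"tx": -0.026,"ty": 0.003,"tz": 0.07,"ax": 0,"ay": -0.017,"az": 0},{"jaw": 0.6,"tx": -0.026,"ty": 0.003,"tz": 0.11,"ax": 0,"ay": -0.017,"az": 0},{"jaw": 0.6,"tx": -0.026,"ty": 0.003,"tz": 0.15,"ax": 0,"ay": -0.017,"az": 0},{"jaw": 0.6,"tx": -0.026,"ty": 0.003,"tz": 0.17,"ax": 0,"ay": -0.017,"az": 0},{"jaw": 0.6,"tx": -0.026,"ty": 0.003,"tz": 0.177,"ax": 0,"ay": -0.017,"az": 0},{"jaw": 0.6,"tx": -0.026,"ty": 0.003,"tz": 0.177,"ax": 0,"ay": -0.017,"az": 0}])

```text
time: 24.5
tool_pos: [0.4453, -0.0085, 0.0128]
ee_rot: [-3.14, 0.002, -0.19]
wrist_force: [-0.2, -0.3, 0.8]
width: 0.0567
```

```bash
python3 go.py .4454 -.0087 .013 -11.2
```

```text
t 24.5 pos [ 0.4453 -0.0085  0.0128] yaw -10.9 w 0.0567 j [-0.15 -0.01  1.88  0.    1.27  1.61]
tx 0.0001 ty 0.0002 tz -0.0002  ax -0.001 ay 0.002 az 0.006
```

Call:
step_arm(steps=[{"jaw": 0,"tx": 0,"ty": 0,"tz": 0,"ax": 0,"ay": 0,"az": 0},{"jaw": 0,"tx": 0,"ty": 0,"tz": 0,"ax": 0,"ay": 0,"az": 0},{"jaw": 0,"tx": 0,"ty": 0,"tz": 0,"ax": 0,"ay": 0,"az": 0},{"jaw": 0,"tx": 0,"ty": 0,"tz": 0,"ax": 0,"ay": 0,"az": 0},{"jaw": 0,"tx": 0,"ty": 0,"tz": -0.02,"ax": 0,"ay": 0,"az": 0},{"jaw": 0,"tx": 0,"ty": 0,"tz": -0.06,"ax": 0,"ay": 0,"az": 0},{"jaw": 0,"tx": 0,"ty": 0,"tz": -0.11,"ax": 0,"ay": 0,"az": 0},{"jaw": 0,"tx": 0,"ty": 0,"tz": -0.15,"ax": 0,"ay": 0,"az": 0}])

```text
time: 25.3
tool_pos: [0.4455, -0.0087, 0.165]
ee_rot: [-3.14, 0.001, -0.19]
wrist_force: [-0.3, -0.5, -2.2]
width: 0.0298
```

```bash
python3 go.py .6585 -.1475 .15 -1.5
```

```text
t 25.3 pos [ 0.4455 -0.0087  0.165 ] yaw -10.9 w 0.0298 j [-0.15 -0.13  1.68  0.    1.59  1.61]
tx 0.2354 ty 0.0962 tz 0.0147  ax -0.002 ay 0.001 az -0.164
```

Call:
step_arm(steps=[{"jaw": 0,"tx": 0.04,"ty": 0.016,"tz": 0,"ax": 0,"ay": 0,"az": -0.03},{"jaw": 0,"tx": 0.08,"ty": 0.032,"tz": 0,"ax": 0,"ay": 0,"az": -0.06},{"jaw": 0,"tx": 0.12,"ty": 0.048,"tz": 0,"ax": 0,"ay": 0,"az": -0.09},{"jaw": 0,"tx": 0.16,"ty": 0.064,"tz": 0,"ax": 0,"ay": 0,"az": -0.12},{"jaw": 0,"tx": 0.2,"ty": 0.08,"tz": 0,"ax": 0,"ay": 0,"az": -0.15},{"jaw": 0,"tx": 0.235,"ty": 0.096,"tz": 0.02,"ax": 0,"ay": 0,"az": -0.164},{"jaw": 0,"tx": 0.235,"ty": 0.096,"tz": 0.05,"ax": 0,"ay": 0,"az": -0.164},{"jaw": 0,"tx": 0.235,"ty": 0.096,"tz": 0.055,"ax": 0,"ay": 0,"az": -0.164}])

```text
time: 26.1
tool_pos: [0.6554, -0.1469, 0.1029]
ee_rot: [-3.137, 0.012, -0.027]
wrist_force: [-1.1, -0.0, -3.0]
width: 0.0297
```

Call:
step_arm(steps=[{"jaw": 0,"tx": 0,"ty": 0,"tz": 0,"ax": 0,"ay": 0,"az": 0},{"jaw": 0,"tx": 0,"ty": 0,"tz": 0,"ax": 0,"ay": 0,"az": 0}])

```text
time: 26.3
tool_pos: [0.6548, -0.1464, 0.1031]
ee_rot: [-3.136, 0.013, -0.026]
wrist_force: [0.3, 0.3, -2.9]
width: 0.0299
```

```bash
python3 go.py .6585 -.1475 .046 -1.5; python3 - <<'E'
from meas import *
p,P,o=wlook('last.npz');save(p,'w5.png',1)
t=o['tool_pos'];X=near(P,t[:2],.09,t[2]+.0,t[2]+.03);X=clean(X);d=np.radians(-1.5)
u=(X[:,:2]-[.6585,-.1475])@np.array([[np.cos(d),-np.sin(d)],[np.sin(d),np.cos(d)]])
h=u[u[:,0]>.025];print('dock-frame: max x',u[:,0].max(),'head y',h[:,1].min(),h[:,1].max(),'z',np.percentile(X[:,2],[5,50,95]))
X=near(P,(.6505,-.1473),.12,.007,.014);X=X[(abs(X[:,1]+.1473)<.045)];print(rect(clean(X)))
E
sed -i "s/h=u\[/if k=='r': np.save('red_u.npy',np.c_[u,X[:,2]])\n    h=u[/" dock.py
```

```text
t 26.3 pos [ 0.6548 -0.1464  0.1031] yaw -1.5 w 0.0299 j [-0.31  0.41  1.2   0.    1.55  1.29]
tx 0.0044 ty 0.0013 tz 0.0570  ax -0.005 ay 0.013 az -0.000
dock-frame: max x 0.06230177270685068 head y -0.01929947510423476 0.020833560234636273 z [0.11560599 0.11949181 0.1214221 ]
(array([ 652.3, -147.4]), array([ 74. , 180.3]), np.float32(-1.5))
```

Call:
step_arm(steps=[{"jaw": 0,"tx": 0.0045,"ty": 0.001,"tz": 0.01,"ax": -0.005,"ay": 0.013,"az": 0},{"jaw": 0,"tx": 0.0045,"ty": 0.001,"tz": 0.03,"ax": -0.005,"ay": 0.013,"az": 0},{"jaw": 0,"tx": 0.0045,"ty": 0.001,"tz": 0.045,"ax": -0.005,"ay": 0.013,"az": 0},{"jaw": 0,"tx": 0.0045,"ty": 0.001,"tz": 0.055,"ax": -0.005,"ay": 0.013,"az": 0},{"jaw": 0,"tx": 0.0045,"ty": 0.001,"tz": 0.058,"ax": -0.005,"ay": 0.013,"az": 0},{"jaw": 0,"tx": 0.0045,"ty": 0.001,"tz": 0.058,"ax": -0.005,"ay": 0.013,"az": 0}])

```text
time: 26.95
tool_pos: [0.6591, -0.1473, 0.0461]
ee_rot: [3.141, -0.002, -0.026]
wrist_force: [-1.0, -0.2, -1.1]
width: 0.0298
```

```bash
python3 go.py .6585 -.1475 .042 -1.5
```

```text
t 26.95 pos [ 0.6591 -0.1473  0.0461] yaw -1.5 w 0.0298 j [-0.3   0.44  1.27  0.    1.43  1.29]
tx -0.0006 ty 0.0002 tz 0.0041  ax 0.000 ay -0.002 az 0.000
```

Call:
step_arm(steps=[{"jaw": 0,"tx": 0,"ty": 0,"tz": 0.003,"ax": 0,"ay": 0,"az": 0},{"jaw": 0,"tx": 0,"ty": 0,"tz": 0.003,"ax": 0,"ay": 0,"az": 0},{"jaw": 0.6,"tx": 0,"ty": 0,"tz": 0.003,"ax": 0,"ay": 0,"az": 0},{"jaw": 0.6,"tx": 0,"ty": 0,"tz": 0.003,"ax": 0,"ay": 0,"az": 0},{"jaw": 0.6,"tx": 0,"ty": 0,"tz": 0.003,"ax": 0,"ay": 0,"az": 0},{"jaw": 0.6,"tx": 0,"ty": 0,"tz": -0.04,"ax": 0,"ay": 0,"az": 0},{"jaw": 0.6,"tx": 0,"ty": 0,"tz": -0.08,"ax": 0,"ay": 0,"az": 0},{"jaw": 0.6,"tx": 0,"ty": 0,"tz": -0.13,"ax": 0,"ay": 0,"az": 0}])

```text
time: 27.75
tool_pos: [0.6578, -0.1469, 0.1757]
ee_rot: [-3.141, 0.002, -0.026]
wrist_force: [0.3, -0.1, -0.6]
width: 0.0566
```

```bash
python3 go.py .475 -.2 .19 3.8
```

```text
t 27.75 pos [ 0.6578 -0.1469  0.1757] yaw -1.5 w 0.0566 j [-0.3   0.38  1.1   0.    1.67  1.29]
tx -0.1814 ty 0.0578 tz -0.0141  ax -0.001 ay 0.001 az -0.092
```

Call:
step_arm(steps=[{"jaw": 0.6,"tx": -0.045,"ty": 0.014,"tz": -0.01,"ax": 0,"ay": 0,"az": -0.03},{"jaw": 0.6,"tx": -0.09,"ty": 0.028,"tz": -0.015,"ax": 0,"ay": 0,"az": -0.06},{"jaw": 0.6,"tx": -0.135,"ty": 0.043,"tz": -0.015,"ax": 0,"ay": 0,"az": -0.09},{"jaw": 0.6,"tx": -0.175,"ty": 0.056,"tz": -0.015,"ax": 0,"ay": 0,"az": -0.092},{"jaw": 0.6,"tx": -0.181,"ty": 0.058,"tz": -0.015,"ax": 0,"ay": 0,"az": -0.092},{"jaw": 0.6,"tx": -0.181,"ty": 0.058,"tz": -0.015,"ax": 0,"ay": 0,"az": -0.092}])

```text
time: 28.35
tool_pos: [0.4749, -0.2006, 0.1918]
ee_rot: [-3.141, -0.0, 0.064]
wrist_force: [0.0, 0.5, -0.0]
width: 0.0563
```

```bash
python3 look.py; python3 go.py .4526 -.2031 .013 3.8
```

```text
lb 3265 (array([ 460.9, -203. ]), array([ 40. , 147.2]), np.float32(3.6))
t 28.4 pos [ 0.4759 -0.2003  0.1915] yaw 3.7 w 0.0565 j [-0.51  0.02  1.49  0.    1.64  1.  ]
tx -0.0235 ty 0.0013 tz 0.1785  ax -0.000 ay -0.000 az -0.001
```

Call:
step_arm(steps=[{"jaw": 0.6,"tx": -0.0235,"ty": 0.0015,"tz": 0.03,"ax": 0,"ay": 0,"az": 0},{"jaw": 0.6,"tx": -0.0235,"ty": 0.0015,"tz": 0.07,"ax": 0,"ay": 0,"az": 0},{"jaw": 0.6,"tx": -0.0235,"ty": 0.0015,"tz": 0.11,"ax": 0,"ay": 0,"az": 0},{"jaw": 0.6,"tx": -0.0235,"ty": 0.0015,"tz": 0.15,"ax": 0,"ay": 0,"az": 0},{"jaw": 0.6,"tx": -0.0235,"ty": 0.0015,"tz": 0.17,"ax": 0,"ay": 0,"az": 0},{"jaw": 0.6,"tx": -0.0235,"ty": 0.0015,"tz": 0.178,"ax": 0,"ay": 0,"az": 0},{"jaw": 0.6,"tx": -0.0235,"ty": 0.0015,"tz": 0.178,"ax": 0,"ay": 0,"az": 0}])

```text
time: 29.1
tool_pos: [0.453, -0.2026, 0.0124]
ee_rot: [-3.14, 0.001, 0.066]
wrist_force: [0.0, 0.6, 1.1]
width: 0.0564
```

```bash
python3 go.py .4526 -.2031 .013 3.8
```

```text
t 29.1 pos [ 0.453  -0.2026  0.0124] yaw 3.8 w 0.0564 j [-0.54  0.1   1.77  0.    1.27  0.97]
tx -0.0005 ty 0.0005 tz -0.0006  ax -0.002 ay 0.001 az 0.000
```

Call:
step_arm(steps=[{"jaw": 0,"tx": 0,"ty": 0,"tz": 0,"ax": 0,"ay": 0,"az": 0},{"jaw": 0,"tx": 0,"ty": 0,"tz": 0,"ax": 0,"ay": 0,"az": 0},{"jaw": 0,"tx": 0,"ty": 0,"tz": 0,"ax": 0,"ay": 0,"az": 0},{"jaw": 0,"tx": 0,"ty": 0,"tz": 0,"ax": 0,"ay": 0,"az": 0},{"jaw": 0,"tx": 0,"ty": 0,"tz": -0.02,"ax": 0,"ay": 0,"az": 0},{"jaw": 0,"tx": 0,"ty": 0,"tz": -0.06,"ax": 0,"ay": 0,"az": 0},{"jaw": 0,"tx": 0,"ty": 0,"tz": -0.11,"ax": 0,"ay": 0,"az": 0},{"jaw": 0,"tx": 0,"ty": 0,"tz": -0.16,"ax": 0,"ay": 0,"az": 0}])

```text
time: 29.9
tool_pos: [0.4523, -0.2024, 0.1733]
ee_rot: [-3.138, 0.003, 0.066]
wrist_force: [1.1, 0.0, -1.0]
width: 0.0298
```

```bash
python3 go.py .6551 .1495 .17 180.4
```

```text
t 29.9 pos [ 0.4523 -0.2024  0.1733] yaw 3.8 w 0.0298 j [-0.54 -0.02  1.56  0.    1.61  0.97]
tx 0.2256 ty -0.3377 tz 0.0037  ax -0.005 ay -0.005 az -3.082
```

Call:
step_arm(steps=[{"jaw": 0,"tx": 0.022,"ty": -0.034,"tz": 0,"ax": 0,"ay": 0,"az": -0.14},{"jaw": 0,"tx": 0.045,"ty": -0.068,"tz": 0,"ax": 0,"ay": 0,"az": -0.28},{"jaw": 0,"tx": 0.067,"ty": -0.1,"tz": 0,"ax": 0,"ay": 0,"az": -0.42},{"jaw": 0,"tx": 0.09,"ty": -0.135,"tz": 0,"ax": 0,"ay": 0,"az": -0.56},{"jaw": 0,"tx": 0.112,"ty": -0.168,"tz": 0,"ax": 0,"ay": 0,"az": -0.7},{"jaw": 0,"tx": 0.135,"ty": -0.202,"tz": 0,"ax": 0,"ay": 0,"az": -0.84},{"jaw": 0,"tx": 0.157,"ty": -0.235,"tz": 0,"ax": 0,"ay": 0,"az": -0.98},{"jaw": 0,"tx": 0.18,"ty": -0.27,"tz": 0,"ax": 0,"ay": 0,"az": -1.12}])

```text
time: 30.7
tool_pos: [0.6143, 0.0802, 0.1732]
ee_rot: [-3.137, -0.001, 1.192]
wrist_force: [0.3, 0.0, -1.6]
width: 0.0298
```

```bash
python3 go.py .6551 .1495 .17 180.4
```

```text
t 30.7 pos [0.6143 0.0802 0.1732] yaw 68.3 w 0.0298 j [0.04 0.26 1.26 0.   1.63 0.42]
tx 0.0795 ty 0.0122 tz 0.0033  ax -0.002 ay -0.005 az -1.957
```

Call:
step_arm(steps=[{"jaw": 0,"tx": 0.03,"ty": 0.004,"tz": 0,"ax": 0,"ay": 0,"az": -0.14},{"jaw": 0,"tx": 0.06,"ty": 0.008,"tz": 0,"ax": 0,"ay": 0,"az": -0.28},{"jaw": 0,"tx": 0.079,"ty": 0.012,"tz": 0,"ax": 0,"ay": 0,"az": -0.42},{"jaw": 0,"tx": 0.079,"ty": 0.012,"tz": 0,"ax": 0,"ay": 0,"az": -0.56},{"jaw": 0,"tx": 0.079,"ty": 0.012,"tz": 0,"ax": 0,"ay": 0,"az": -0.7},{"jaw": 0,"tx": 0.079,"ty": 0.012,"tz": 0,"ax": 0,"ay": 0,"az": -0.84},{"jaw": 0,"tx": 0.079,"ty": 0.012,"tz": 0,"ax": 0,"ay": 0,"az": -0.98},{"jaw": 0,"tx": 0.079,"ty": 0.012,"tz": 0,"ax": 0,"ay": 0,"az": -1.12}])

```text
time: 31.5
tool_pos: [0.6543, 0.149, 0.1726]
ee_rot: [-3.139, -0.006, 2.317]
wrist_force: [-0.5, 0.2, -2.0]
width: 0.0301
```

```bash
python3 go.py .6551 .1495 .11 180.4
```

```text
t 31.5 pos [0.6543 0.149  0.1726] yaw 132.8 w 0.0301 j [ 0.14  0.37  1.11  0.    1.67 -0.61]
tx -0.0005 ty 0.0010 tz 0.0626  ax 0.000 ay -0.006 az -0.831
```

Call:
step_arm(steps=[{"jaw": 0,"tx": 0,"ty": 0.001,"tz": 0,"ax": 0,"ay": -0.006,"az": -0.14},{"jaw": 0,"tx": 0,"ty": 0.001,"tz": 0.01,"ax": 0,"ay": -0.006,"az": -0.28},{"jaw": 0,"tx": 0,"ty": 0.001,"tz": 0.02,"ax": 0,"ay": -0.006,"az": -0.42},{"jaw": 0,"tx": 0,"ty": 0.001,"tz": 0.04,"ax": 0,"ay": -0.006,"az": -0.56},{"jaw": 0,"tx": 0,"ty": 0.001,"tz": 0.06,"ax": 0,"ay": -0.006,"az": -0.7},{"jaw": 0,"tx": 0,"ty": 0.001,"tz": 0.062,"ax": 0,"ay": -0.006,"az": -0.83},{"jaw": 0,"tx": 0,"ty": 0.001,"tz": 0.062,"ax": 0,"ay": -0.006,"az": -0.83},{"jaw": 0,"tx": 0,"ty": 0.001,"tz": 0.062,"ax": 0,"ay": -0.006,"az": -0.83}])

```text
time: 32.3
tool_pos: [0.6548, 0.1498, 0.1107]
ee_rot: [3.141, 0.0, -3.139]
wrist_force: [-0.4, 0.4, -2.3]
width: 0.0298
```

```bash
python3 go.py .6551 .1495 .046 180.4; python3 - <<'E'
from meas import *
p,P,o=wlook('last.npz');save(p,'w6.png',1)
t=o['tool_pos'];X=near(P,t[:2],.1,t[2]+.0,t[2]+.022);X=clean(X);d=np.radians(.4)
u=(X[:,:2]-[.6551,.1495])@np.array([[np.cos(d),-np.sin(d)],[np.sin(d),np.cos(d)]])
h=u[u[:,0]<-.03];print('dock-frame: min x',u[:,0].min(),'tail y',h[:,1].min(),h[:,1].max(),'z',np.percentile(X[:,2],[5,50,95]))
X=near(P,(.6471,.1494),.12,.007,.014);X=X[(abs(X[:,1]-.1494)<.045)];print(rect(clean(X)))
E
```

```text
t 32.3 pos [0.6548 0.1498 0.1107] yaw -179.8 w 0.0298 j [ 0.14  0.39  1.2   0.    1.54 -1.43]
tx -0.0003 ty -0.0004 tz 0.0647  ax 0.000 ay 0.000 az -0.004
dock-frame: min x -0.08097078694527303 tail y -0.015265909393391055 0.01577460447067175 z [0.12394368 0.1271802  0.12857116]
(array([621.6, 147.6]), array([ 74.3, 130.3]), np.float32(0.1))
```

Call:
step_arm(steps=[{"jaw": 0,"tx": 0.001,"ty": 0,"tz": 0.03,"ax": 0,"ay": 0,"az": 0},{"jaw": 0,"tx": 0.001,"ty": 0,"tz": 0.05,"ax": 0,"ay": 0,"az": 0},{"jaw": 0,"tx": 0.001,"ty": 0,"tz": 0.062,"ax": 0,"ay": 0,"az": 0},{"jaw": 0,"tx": 0.001,"ty": 0,"tz": 0.066,"ax": 0,"ay": 0,"az": 0},{"jaw": 0,"tx": 0.001,"ty": 0,"tz": 0.066,"ax": 0,"ay": 0,"az": 0},{"jaw": 0,"tx": 0.001,"ty": 0,"tz": 0.066,"ax": 0,"ay": 0,"az": 0}])

```text
time: 32.95
tool_pos: [0.6551, 0.15, 0.0468]
ee_rot: [3.141, 0.004, -3.139]
wrist_force: [1.2, 0.4, -2.1]
width: 0.03
```

```bash
python3 go.py .6551 .1495 .042 180.4
```

```text
t 32.95 pos [0.6551 0.15   0.0468] yaw -179.8 w 0.03 j [ 0.14  0.43  1.28  0.    1.42 -1.43]
tx 0.0001 ty -0.0005 tz 0.0048  ax 0.001 ay 0.004 az -0.004
```

Call:
step_arm(steps=[{"jaw": 0,"tx": 0,"ty": 0,"tz": 0.0035,"ax": 0,"ay": 0,"az": 0},{"jaw": 0,"tx": 0,"ty": 0,"tz": 0.0035,"ax": 0,"ay": 0,"az": 0},{"jaw": 0.6,"tx": 0,"ty": 0,"tz": 0.0035,"ax": 0,"ay": 0,"az": 0},{"jaw": 0.6,"tx": 0,"ty": 0,"tz": 0.0035,"ax": 0,"ay": 0,"az": 0},{"jaw": 0.6,"tx": 0,"ty": 0,"tz": 0.0035,"ax": 0,"ay": 0,"az": 0},{"jaw": 0.6,"tx": 0,"ty": 0,"tz": -0.04,"ax": 0,"ay": 0,"az": 0},{"jaw": 0.6,"tx": 0,"ty": 0,"tz": -0.08,"ax": 0,"ay": 0,"az": 0},{"jaw": 0.6,"tx": 0,"ty": 0,"tz": -0.13,"ax": 0,"ay": 0,"az": 0}])

```text
time: 33.75
tool_pos: [0.6536, 0.1498, 0.1765]
ee_rot: [3.141, 0.0, -3.139]
wrist_force: [-0.2, -0.2, -0.8]
width: 0.0568
```

```bash
python3 go.py .52 0 .28 90
```

```text
t 33.75 pos [0.6536 0.1498 0.1765] yaw -179.8 w 0.0568 j [ 0.14  0.37  1.11  0.    1.67 -1.43]
tx 0.1341 ty -0.1494 tz -0.1036  ax 0.000 ay -0.000 az 1.574
```

Call:
step_arm(steps=[{"jaw": 0.3,"tx": 0.035,"ty": -0.025,"tz": -0.03,"ax": 0,"ay": 0,"az": 0},{"jaw": 0.2,"tx": 0.07,"ty": -0.05,"tz": -0.05,"ax": 0,"ay": 0,"az": 0},{"jaw": 0.1,"tx": 0.105,"ty": -0.075,"tz": -0.07,"ax": 0,"ay": 0,"az": 0},{"jaw": 0,"tx": 0.14,"ty": -0.1,"tz": -0.09,"ax": 0,"ay": 0,"az": 0},{"jaw": 0,"tx": 0.18,"ty": -0.125,"tz": -0.1,"ax": 0,"ay": 0,"az": 0},{"jaw": 0,"tx": 0.22,"ty": -0.15,"tz": -0.1,"ax": 0,"ay": 0,"az": 0},{"jaw": 0,"tx": 0.22,"ty": -0.15,"tz": -0.1,"ax": 0,"ay": 0,"az": 0},{"jaw": 0,"tx": 0.22,"ty": -0.15,"tz": -0.1,"ax": 0,"ay": 0,"az": 0}])

```text
time: 34.55
tool_pos: [0.4339, -0.0011, 0.2773]
ee_rot: [3.141, 0.003, -3.14]
wrist_force: [0.2, 0.1, -0.6]
width: 0.0001
```

Call:
step_arm(steps=[{"jaw": 0,"tx": 0,"ty": 0,"tz": 0,"ax": 0,"ay": 0,"az": 0},{"jaw": 0,"tx": 0,"ty": 0,"tz": 0,"ax": 0,"ay": 0,"az": 0}])

```text
time: 34.75
tool_pos: [0.4348, -0.0006, 0.2771]
ee_rot: [3.141, 0.003, -3.139]
wrist_force: [0.2, 0.4, 0.2]
width: 0.0004
```

```bash
cat > fin.py <<'E'
from meas import *
import sys
D=dict(r=(.6545,-.0066,-4.3),y=(.6585,-.1475,-1.5),b=(.6551,.1495,.4))
p,P,o=wlook('last.npz');save(p,sys.argv[1],1)
H=cv2.cvtColor(p,cv2.COLOR_RGB2HSV);white=(H[...,1]<50)&(H[...,2]>150);dark=(H[...,2]<75)
for k,(x,y,w) in D.items():
    d=np.radians(w);M=np.array([[np.cos(d),-np.sin(d)],[np.sin(d),np.cos(d)]])
    for n,m in(('lens',white),('handle',dark)):
        X=P[m];X=X[(X[:,2]>.05)&(X[:,2]<.066)];u=(X[:,:2]-[x,y])@M
        g=(abs(u[:,0])<.09)&(abs(u[:,1])<.03);u=u[g];z=X[g,2]
        if len(u)>40: print(k,n,len(u),'x',np.round(np.percentile(u[:,0],[1,99]),4),'y',np.round(np.percentile(u[:,1],[1,99]),4),'z',np.round(np.percentile(z,[10,50,90]),4))
for i,c in enumerate([(.4426,.3636),(.5141,.3721),(.5856,.3806)]):
    X=near(P,c,.04,.050,.075)
    if len(X)>50: print('cov',i,rect(clean(X)),np.round(X[:,2].max(),3))
E
python3 fin.py w7.png; python3 go.py
```

```text
y handle 792 x [-0.0833 -0.0006] y [-0.0128  0.016 ] z [0.056  0.0598 0.061 ]
b handle 795 x [-0.0813  0.002 ] y [-0.0144  0.013 ] z [0.056  0.0598 0.0611]
cov 1 (array([515.4, 365.7]), array([ 5. , 35.2]), np.float32(2.4)) 0.063
cov 2 (array([580.8, 372.5]), array([12.7, 28.3]), np.float32(-18.3)) 0.069
t 34.8 pos [ 0.4347 -0.0006  0.277 ] yaw -179.8 w 0.0004 j [-0.13 -0.18  1.5   0.    1.82 -1.71]
```

View pics/w7.png

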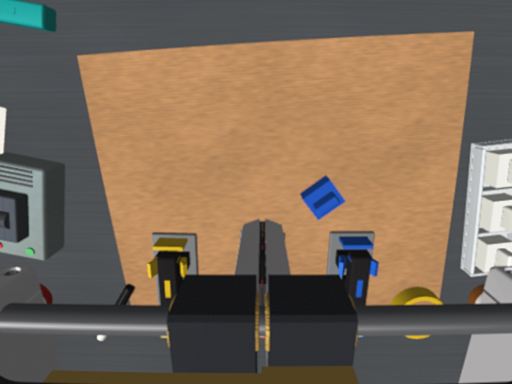

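```bash
python3 - <<'E'
from meas import *
A=[];
for c in("scene","side"):
    p,d,m=grab(c);P=cloud(d,m);np.savez(c+'1.npz',p=p,P=P)
    if c=='scene': save(p[180:340,150:400],'s1.png',3)
    X=near(P,(.51,-.385),.1,.044,.056);X=clean(X,.008,5);A.append(X);print(c,'top',len(X),rect(X))
    red=color(p,0,8,140,90)|color(p,172,180,140,90)
    X=P[red];X=X[(X[:,2]>.11)&(X[:,2]<.175)&(np.hypot(X[:,0]-.485,X[:,1]+.365)<.06)]
    X=X[abs(X-np.median(X,0)).max(1)<.02]
    from scipy.optimize import least_squares
    r=least_squares(lambda q:np.linalg.norm(X-q,axis=1)-.013,X.mean(0)-[0,0,.008],loss='soft_l1',f_scale=.002);print('ball',len(X),np.round(r.x,4),np.round(X.min(0),3),np.round(X.max(0),3))
print('both',rect(np.concatenate(A)))
P=np.load('last.npz')['P'];X=near(P,(.51,-.385),.1,.044,.056);print('w',rect(clean(X)))
E
```

```text
scene top 848 (array([ 508.8, -370.9]), array([ 96. , 154.2]), np.float32(-12.2))
ball 69 [ 0.4749 -0.3636  0.1453] [ 0.466 -0.377  0.138] [ 0.489 -0.355  0.159]
side top 176 (array([ 508.1, -349.9]), array([ 81.4, 150.8]), np.float32(-0.7))
ball 15 [ 0.4767 -0.365   0.1474] [ 0.466 -0.365  0.142] [ 0.479 -0.348  0.159]
both (array([ 509.2, -367.1]), array([103.9, 155.1]), np.float32(-11.3))
w (array([ 508.1, -355.7]), array([ 70.6, 150.7]), np.float32(-12.0))
```

View pics/s1.png

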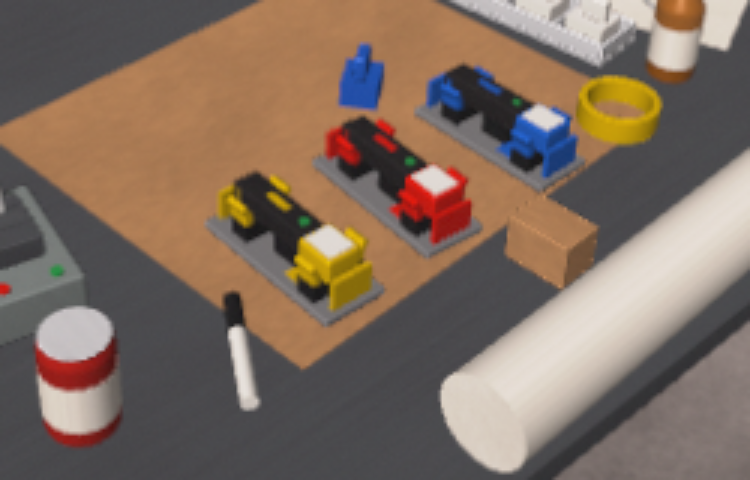

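All three lamps look seated and the covers stand in the tray. Next is the lever: the ball is at about (0.476,-0.364,0.146), and on is toward the charger's +x, (0.977,-0.211).

```bash
python3 go.py .432 -.354 .2 167.8
```

```text
t 34.9 pos [ 0.4345 -0.0007  0.2769] yaw -179.8 w -0.0 j [-0.13 -0.18  1.5   0.    1.82 -1.71]
tx 0.0036 ty -0.3534 tz 0.0766  ax 0.001 ay 0.002 az 0.216
```

Call:
step_arm(steps=[{"jaw": 0,"tx": 0,"ty": -0.045,"tz": 0,"ax": 0,"ay": 0,"az": 0.05},{"jaw": 0,"tx": 0,"ty": -0.09,"tz": 0,"ax": 0,"ay": 0,"az": 0.1},{"jaw": 0,"tx": 0,"ty": -0.135,"tz": 0,"ax": 0,"ay": 0,"az": 0.15},{"jaw": 0,"tx": 0.001,"ty": -0.18,"tz": 0,"ax": 0,"ay": 0,"az": 0.2},{"jaw": 0,"tx": 0.002,"ty": -0.225,"tz": 0,"ax": 0,"ay": 0,"az": 0.216},{"jaw": 0,"tx": 0.003,"ty": -0.27,"tz": 0.01,"ax": 0,"ay": 0,"az": 0.216},{"jaw": 0,"tx": 0.003,"ty": -0.315,"tz": 0.03,"ax": 0,"ay": 0,"az": 0.216},{"jaw": 0,"tx": 0.003,"ty": -0.353,"tz": 0.06,"ax": 0,"ay": 0,"az": 0.216}])

```text
time: 35.7
tool_pos: [0.4335, -0.3568, 0.2173]
ee_rot: [-3.14, 0.005, 2.928]
wrist_force: [-0.2, -0.1, 0.4]
width: 0.0003
```

```bash
python3 go.py .432 -.354 .138 167.8 .523 -.3738 .138 167.8
```

```text
t 35.7 pos [ 0.4335 -0.3568  0.2173] yaw 167.7 w 0.0003 j [-0.79  0.11  1.34  0.    1.69 -2.15]
tx 0.0024 ty 0.0025 tz 0.0793  ax -0.001 ay 0.005 az -0.001
tx -0.0907 ty 0.0024 tz 0.0798  ax -0.001 ay 0.005 az -0.001
```

Call:
step_arm(steps=[{"jaw": 0,"tx": 0.002,"ty": 0.002,"tz": 0.04,"ax": 0,"ay": 0.005,"az": 0},{"jaw": 0,"tx": 0.002,"ty": 0.002,"tz": 0.075,"ax": 0,"ay": 0.005,"az": 0},{"jaw": 0,"tx": 0.002,"ty": 0.002,"tz": 0.079,"ax": 0,"ay": 0.005,"az": 0},{"jaw": 0,"tx": -0.01,"ty": 0.002,"tz": 0.079,"ax": 0,"ay": 0.005,"az": 0},{"jaw": 0,"tx": -0.025,"ty": 0.002,"tz": 0.079,"ax": 0,"ay": 0.005,"az": 0},{"jaw": 0,"tx": -0.04,"ty": 0.002,"tz": 0.079,"ax": 0,"ay": 0.005,"az": 0},{"jaw": 0,"tx": -0.055,"ty": 0.002,"tz": 0.079,"ax": 0,"ay": 0.005,"az": 0},{"jaw": 0,"tx": -0.07,"ty": 0.002,"tz": 0.079,"ax": 0,"ay": 0.005,"az": 0}])

```text
time: 36.5
tool_pos: [0.5055, -0.3707, 0.1426]
ee_rot: [-3.137, 0.005, 2.929]
wrist_force: [-1.5, 0.0, -0.1]
width: 0.0007
```

```bash
cat > ball.py <<'E'
from meas import *
from scipy.optimize import least_squares
for c in("scene","side"):
    p,d,m=grab(c);P=cloud(d,m);np.savez(c+'2.npz',p=p,P=P)
    if c=='scene': save(p[190:310,90:210],'s2.png',4)
    red=color(p,0,8,140,90)|color(p,172,180,140,90)
    X=P[red];X=X[(X[:,2]>.11)&(X[:,2]<.175)&(np.hypot(X[:,0]-.51,X[:,1]+.37)<.09)]
    if len(X)<8: print(c,'no ball');continue
    X=X[abs(X-np.median(X,0)).max(1)<.02]
    r=least_squares(lambda q:np.linalg.norm(X-q,axis=1)-.013,X.mean(0)-[0,0,.008],loss='soft_l1',f_scale=.002).x
    s=(r[:2]-[.5088,-.3709])@[.977,-.211];print(c,np.round(r,4),'s',round(s,4),'joint~',round(np.arctan2(s,r[2]-.072)+.5,2))
E
python3 ball.py; python3 go.py .525 -.3742 .138 167.8
```

```text
scene [ 0.528  -0.3738  0.1494] s 0.0194 joint~ 0.75
side [ 0.5318 -0.3753  0.1535] s 0.0234 joint~ 0.78
t 36.6 pos [ 0.5061 -0.3706  0.1417] yaw 167.9 w 0.0002 j [-0.72  0.28  1.29 -0.    1.57 -2.08]
tx -0.0192 ty 0.0005 tz 0.0038  ax -0.004 ay 0.005 az 0.001
```

Call:
step_arm(steps=[{"jaw": 0,"tx": -0.006,"ty": 0,"tz": 0.003,"ax": 0,"ay": 0,"az": 0},{"jaw": 0,"tx": -0.012,"ty": 0,"tz": 0.003,"ax": 0,"ay": 0,"az": 0},{"jaw": 0,"tx": -0.016,"ty": 0,"tz": 0.003,"ax": 0,"ay": 0,"az": 0},{"jaw": 0,"tx": -0.019,"ty": 0,"tz": 0.003,"ax": 0,"ay": 0,"az": 0},{"jaw": 0,"tx": -0.019,"ty": 0,"tz": 0.003,"ax": 0,"ay": 0,"az": 0}])

```text
time: 37.1
tool_pos: [0.522, -0.374, 0.139]
ee_rot: [-3.139, -0.002, 2.929]
wrist_force: [-8.3, 4.0, 2.6]
width: 0.0004
```

```bash
python3 ball.py; python3 go.py .432 -.354 .138 167.8
```

```text
scene [ 0.5444 -0.3768  0.1426] s 0.036 joint~ 0.97
side [ 0.5424 -0.3764  0.1444] s 0.034 joint~ 0.94
t 37.2 pos [ 0.522 -0.374  0.139] yaw 167.8 w 0.0002 j [-0.71  0.32  1.25 -0.    1.58 -2.07]
tx 0.0922 ty 0.0006 tz 0.0011  ax -0.003 ay -0.001 az 0.000
```

Contact force is 8 N, so the lever is at its stop (fully on). I'll back off, retreat up, and do the last checks.

Call:
step_arm(steps=[{"jaw": 0,"tx": 0.03,"ty": 0,"tz": 0,"ax": 0,"ay": 0,"az": 0},{"jaw": 0,"tx": 0.06,"ty": 0,"tz": 0,"ax": 0,"ay": 0,"az": 0},{"jaw": 0,"tx": 0.08,"ty": 0,"tz": -0.04,"ax": 0,"ay": 0,"az": 0},{"jaw": 0,"tx": 0.08,"ty": 0.04,"tz": -0.09,"ax": 0,"ay": 0,"az": 0},{"jaw": 0,"tx": 0.08,"ty": 0.08,"tz": -0.13,"ax": 0,"ay": 0,"az": 0},{"jaw": 0,"tx": 0.08,"ty": 0.12,"tz": -0.13,"ax": 0,"ay": 0,"az": 0},{"jaw": 0,"tx": 0.08,"ty": 0.12,"tz": -0.13,"ax": 0,"ay": 0,"az": 0},{"jaw": 0,"tx": 0.08,"ty": 0.12,"tz": -0.13,"ax": 0,"ay": 0,"az": 0}])

```text
time: 38.0
tool_pos: [0.47, -0.2387, 0.2701]
ee_rot: [-3.137, 0.002, 2.932]
wrist_force: [0.8, 0.3, -0.2]
width: 0.0008
```

```bash
python3 ball.py; python3 - <<'E'
from meas import *
p=np.load('scene2.npz')['p'];save(p[100:340,90:410],'s3.png',2.4)
# lamps against dock models: white lens centre (dock x 22..67)
D=dict(r=(.6545,-.0066,-4.3),y=(.6585,-.1475,-1.5),b=(.6551,.1495,.4))
for c in('scene','side'):
  f=np.load(c+'2.npz');H=cv2.cvtColor(f['p'],cv2.COLOR_RGB2HSV);w=(H[...,1]<60)&(H[...,2]>130);dk=H[...,2]<70
  for k,(x,y,a) in D.items():
    d=np.radians(a);M=np.array([[np.cos(d),-np.sin(d)],[np.sin(d),np.cos(d)]])
    for n,m in(('lens',w),('handle',dk)):
      X=f['P'][m];u=(X[:,:2]-[x,y])@M;g=(X[:,2]>.045)&(X[:,2]<.075)&(abs(u[:,0])<.1)&(abs(u[:,1])<.04)
      if g.sum()>10: print(c,k,n,g.sum(),'centre',np.round(np.median(u[g],0),4),'x',np.round(np.percentile(u[g,0],[3,97]),3),'z',np.round(np.median(X[g,2]),4))
  for q in('tape','marker','lube','paint'):
    r=silhouettes(c,q)
    if r and r[0]['confidence']>.5:
      A=[np.nanmedian(np.load(c+i+'.npz')['P'][r[0]['pixels']],0) for i in'02'];print(q,np.round(A[1]-A[0],3))
E
```

```text
scene [ 0.5446 -0.3774  0.1424] s 0.0363 joint~ 0.98
side [ 0.5478 -0.3729  0.1445] s 0.0385 joint~ 0.99
scene r lens 77 centre [ 0.048  -0.0023] x [0.029 0.066] z 0.0595
scene r handle 191 centre [-0.0233 -0.0132] x [-0.07  0.02] z 0.0572
scene y lens 92 centre [ 0.0448 -0.0025] x [0.028 0.061] z 0.0592
scene y handle 227 centre [-0.0263 -0.0112] x [-0.072  0.019] z 0.0573
scene b lens 76 centre [ 0.046  -0.0024] x [0.029 0.065] z 0.0596
scene b handle 174 centre [-0.0234 -0.013 ] x [-0.07   0.021] z 0.0571
tape [0.001 0.002 0.001]
marker [0.    0.001 0.001]
lube [ 0. -0.  0.]
paint [-0.  0. -0.]
side r lens 42 centre [ 0.0496 -0.001 ] x [0.032 0.065] z 0.059
side r handle 126 centre [-0.0353  0.0118] x [-0.078  0.016] z 0.0564
side y lens 40 centre [ 0.0485 -0.0054] x [0.031 0.065] z 0.0583
side y handle 106 centre [-0.0335  0.0128] x [-0.081  0.013] z 0.0565
side b lens 62 centre [0.0478 0.0002] x [0.029 0.067] z 0.0591
side b handle 157 centre [-0.0367  0.0122] x [-0.078  0.019] z 0.0565
tape [-0.001  0.002  0.001]
marker [0.001 0.001 0.   ]
lube [-0.     0.    -0.001]
paint [ 0.179 -0.393 -0.195]
```

View pics/s3.png

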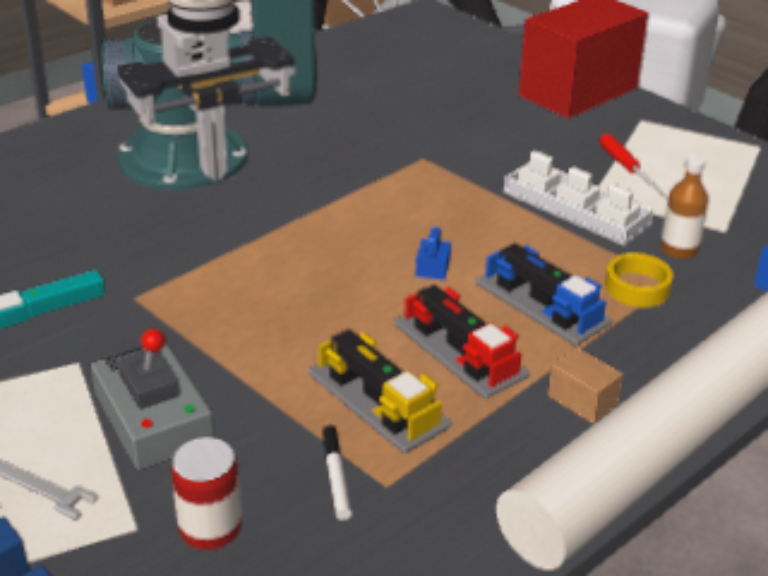

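```bash
python3 -c "
from bench import *
print(get_obs()['qvel'].round(3), close_job())"
```

```text
the job is handed in; nothing more can be done
[ 0.006 -0.005 -0.003  0.002  0.     0.001] None
```

The job is done and handed in after about 38 s of robot time. All three white covers stand upright in separate tray pockets, and the red, yellow and blue lamps lie in their own docks with heads at the wide saddles. The charger lever was thrown to on only after that.

My last checks showed:
- **Lamps:** in both fixed cameras the lens centres are within about 5 mm of their home positions along and across the docks. The tops read 56–60 mm, against 58 mm expected when seated.
- **Covers:** all three are visible upright in the last scene picture. The wrist camera had measured the near and middle ribs on centre, with tops at about 70 mm. That is 5 mm above the nominal 65 mm; the wrist depth also read about 2 mm high on the docked lamps. The far cover was only partly visible to the wrist camera.
- **Lever:** it reads about 0.98 rad, and the push ended at the stop with about 9 N of contact force. It stayed on after the arm backed away.
- **Bystanders:** tape, marker, lube and paint moved 3 mm or less. The plugs, wrench and driver were not measured.

One reading disagreed: the side camera showed a large shift for the paint can. I put that down to the arm or a false detection, because the scene camera shows the can unmoved and the last picture agrees.

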